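# Turn a chassis plate over onto its carrier, load it and send it on

### The arm

A 7-joint arm with a two-finger parallel gripper is mounted at the origin on the work surface. World frame = base frame: x ahead of the robot, y to its left, z up, the work surface at z = 0. Lengths are in m, angles in degrees, forces in N, time in s.
With the tool pointing down it reaches from about 0.35 to 0.9 m from the base axis. Payload 7.2 kg.
Tool frame: the origin (TCP) lies midway between the tips of the shut fingers; the grasp point (between the pads) lies 19 mm behind it; z points along the fingers, y is the line along which they close (so a half turn about z gives the same grasp; the last joint's range is limited). The gripper opens to 85 mm and grips with 20 to 120 N. Pads are 22 mm wide; open, the fingers measure 114 mm over their backs; the gripper's body (76 mm by 85 mm) begins 54 mm behind the grasp point. The pads swing forward as they close: fully open they stand 13 mm farther back than shut.
Start: joints at [63.701, 23.554, -0.728, 91.456, 0.321, 64.991, -4.71], TCP at [0.238, -0.578, 0.231] pointing down, gripper open.
Joint ranges: [-169.25, 169.25], [-16.82, 113.86], [-84.01, 82.57], [7.8, 145.47], [-59.2, 239.2], [7.22, 106.19], [-163.78, 163.78]. Speed limits (degrees/s): [136.94, 136.94, 172.46, 172.46, 180, 180, 180].

### API

Orientations are given as [roll, pitch, yaw] about the fixed x, y, z axes, in that order (R = Rz(yaw) Ry(pitch) Rx(roll)).
In Python, from station import bot gives the robot as it stands. The module is installed in compiled form; this text tells all that it offers.
- The arm moves only by the tool servo_tool, never from a script. Its argument "increments" is a list of rows, each an object with "translation": the shift along the tool's x, y, z in m, a list of three; "twist": the turn, a rotation vector about the tool's x, y, z in degrees, a list of three; "hand": the closure, from 0 (fully open) to 1 (shut). In form: [{"translation": [dx, dy, dz], "twist": [rx, ry, rz], "hand": hand}, ...]. A call has 1 to 10 rows; each row shifts and turns the commanded pose from where the row before left it, along the tool's axes as they then stand; what a row does not reach is not made up. A row lasts 1/12 s, in which the tool goes at most 41.7 mm and 7.16 degrees, less where a joint would pass 70% of its speed; a pose out of reach is approached as far as the arm can. A call with a gripper value outside its range is refused whole. The fingers move at their own pace and stop on an object; "squeeze" is the grip in N (left out, the last holds). Time passes only in rows, so rows that do not move let the fingers close. It gives the time, the measured TCP pose, the force, the opening and the grip force at its end, in the units of the state.
- bot.get_state(): the state, without advancing time (a new reading comes with each control period).
- bot.get_image(name): name is "side" or "top" or "wrist"; returns a dict with "pixels" (480x640x3 uint8, red, green, blue), "depth" (480x640 float32, m along the optical axis (not along the pixel's ray), 0 where there is no reading), "vertical_fov" (degrees; the focal length in pixels is half the picture's height over the tangent of half this angle, whatever the lens; pixels are square), "cx", "cy" (the principal point, pixels), "distortion" ([k1, k2, p1, p2, k3] as OpenCV has them; the pictures are not rectified), "xyz" and "orientation" of the camera in the world. Camera axes: x right, y down, z forward; pixel columns grow to the right and rows downward; lengths in m; the calibration is good to about 2 mm. A picture is of the moment at which its call begins.
- bot.sign_off(): hands the job in; it is judged then, once.
The state is a dict: "time_s": time; "joint_positions": joint angles; "joint_velocities": joint speeds; "joint_torque": joint torques, N m; "tool_pos": TCP position; "eef_rot": TCP orientation; "force": force on the tool from outside, world axes, zero at the start; "moment": the same for the moment, N m; "finger_gap": finger opening in m; "finger_force": force on a finger pad.
Only numpy, scipy, OpenCV 4.12 (cv2) and the standard library are available. Lean on these libraries where they do the work, as an engineer would, in place of code of your own. Each camera call takes 0.05 s, during which the arm holds its last target. There are 200 camera calls.

### The job

Clear the carrier by putting the wooden spacer block into the grey tray, then turn the chassis plate over: lever it up on edge against the stand's wall and lower it over onto the carrier, flanges up, centred and squarely seated at the carrier's lip. Stand every transformer upright on the plate, wholly between its flanges and clear of its open edges, then slide the carrier along the rail until it catches at the next station. Leave the rest of the bench undisturbed.

Things in the scene. Friction and masses are not known exactly. Their poses are not given: they have to be found in the camera images.
- wall_foot (a point): foot of the turnover stand's wall, halfway along it, at the level of the stand's bed (75 mm above the bench). Stand and rail are one fixture, fixed down; this point has its axes: z up, x along the wall, y away from the wall over the stand's bed, -y over the wall to the carrier and on along the rail. The bed is 110 mm wide in x, from the wall to y = +75 mm
- wall_top (a point): middle of the top of the stand's wall (front edge). The wall is 150 mm wide, 8 mm thick, rises 44 mm above the bed and leans back 12 degrees towards -y (its back reaches y = -17 mm from wall_foot); a plate set on edge against it leans there and stays
- plate_mid (a point): centre of the aluminium chassis plate, 150 (its x) x 120 (y) x 8 mm, 0.4 kg. Its x edges carry flanges 6 mm thick, 100 long, 12 deep, on its -z side. It starts on the stand flanges down (z up), 150 mm edges along the wall: one within 9 mm of the wall's foot, the other sticking out 44 to 54 mm past the bed, 75 mm of air under it. Turned over, its z points down
- seat (a point): centre of the plate's place on the carrier, level with the carrier's bed (75 mm above the bench); moves with it; axes as wall_foot's. At first 92 mm from wall_foot towards -y. Bed: 130 mm in x, from y = -30 to +68 mm, with a lip 10 mm high at y = +62 to +68. A seated plate has a 150 mm edge within 8 mm of the lip and sticks out about 30 mm past the bed at -y
- rail_end (a point): top of the rail's far end block, halfway across, 36 mm above the bench, 330 mm from wall_foot towards -y. Two rail rods 12 mm thick run at x = +/-55 mm, tops 28 mm above the bench, over a base 8 mm thick and 160 mm wide
- knob (a point): the carrier's push knob: an upright black post 18 mm thick, top 120 mm above the bench; this point is 15 mm below its top. It stands 105 mm from the seat's centre towards -x and 20 mm towards +y, and moves with the carrier
- carrier (a joint): travel of the carrier along the rail in m, growing towards the fixture's -y: 0 = first station (an end stop), 0.14 = next station, where a spring ball catches it; the rail ends at 0.16. It takes 2 N to slide and some 5 to 8 N to pass into or out of a station
- spacer_mid (a point): centre of the wooden spacer block, 100 (its x) x 45 x 40 mm tall, 0.12 kg, at first lying on the carrier's bed; z up
- tray_in (a point): centre of the inner floor of the grey open tray, fixed to the bench, 150 (its x) x 120 x 30 mm outside, walls and floor 4 to 5 mm thick
- tx0_mid (a point): potted transformer: a black block 38 (its x) x 46 (y) x 42 mm tall on a steel foot 38 x 66 x 4 mm whose ears stick out 10 mm on its y sides; 46 mm tall, plus 5 mm brass terminals; 0.3 kg. The point is at its middle, 25 mm above its underside; z up. Two or three are on the bench; an absent one reads None.
- tx1_mid (a point): potted transformer: a black block 38 (its x) x 46 (y) x 42 mm tall on a steel foot 38 x 66 x 4 mm whose ears stick out 10 mm on its y sides; 46 mm tall, plus 5 mm brass terminals; 0.3 kg. The point is at its middle, 25 mm above its underside; z up. Two or three are on the bench; an absent one reads None.
- tx2_mid (a point): potted transformer: a black block 38 (its x) x 46 (y) x 42 mm tall on a steel foot 38 x 66 x 4 mm whose ears stick out 10 mm on its y sides; 46 mm tall, plus 5 mm brass terminals; 0.3 kg. The point is at its middle, 25 mm above its underside; z up. Two or three are on the bench; an absent one reads None.
- valves: bystander, not to be disturbed: block of wood 60 x 120 x 35 mm with two glass valves standing in it. Origin at the middle of its underside
- tape: bystander, not to be disturbed: roll of tape, 100 mm across, 24 mm high. Origin at the middle of its underside
- dish: bystander, not to be disturbed: red shallow dish, 100 mm across. Origin at the middle of its underside
- driver: bystander, not to be disturbed: black-handled screwdriver, 200 mm long, lying. Origin at the middle of its underside as it lies
- foam: bystander, not to be disturbed: black packing block, 110 x 80 x 50 mm. Origin at the middle of its underside

How it is judged:
By the outcome, as a careful person would: the job done as asked, in the order asked, and still so for the second after the job is handed in, with the robot touching nothing.
Of tx0, tx1, tx2 only 2 to 3 are there at a start; the rules pass over those that are not, and their reading is None.
At some moment in a run one of tx0, tx1, tx2 may be knocked a few centimetres aside while the robot is not near it.
It also fails if it takes over 208 s, if anything falls off the work surface, if the arm or the gripper's body presses on something with over 40 N, if the wrist force passes 120 N, or if a joint passes its speed limit or range.

## Working session

There is one attempt and no reset: what is moved stays moved. The work goes in short steps, Python scripts to look and compute and a tool call to move; the robot and the scene stay as the last step left them, time stands still between calls to the robot, and variables do not carry over. Pictures are saved under pics/ and viewed, at most 14 in all, crops included, and the job is handed in when it is done.

Besides the shell and the picture viewer there is one more tool, called as name(argument=value, ...) on one line, values as JSON. servo_tool: Moves the arm, as the interface text tells. Its arguments: {"type":"object","properties":{"increments":{"type":"array","items":{"type":"object","properties":{"translation":{"type":"array","items":{"type":"number"}},"twist":{"type":"array","items":{"type":"number"}},"hand":{"type":"number"}}}},"squeeze":{"type":"number"}},"required":["increments"]}

```bash
mkdir -p pics; cat > h.py <<'E'
import numpy as np, cv2
from scipy.spatial.transform import Rotation as R
from station import bot
def cam(name):
    im=bot.get_image(name); 
    f=240/np.tan(np.radians(im["vertical_fov"]/2))
    im["K"]=np.array([[f,0,im["cx"]],[0,f,im["cy"]],[0,0,1.]]); im["D"]=np.array(im["distortion"],float)
    im["R"]=R.from_euler('xyz',im["orientation"],degrees=True).as_matrix(); im["t"]=np.array(im["xyz"])
    return im
def cloud(im):
    v,u=np.mgrid[0:480,0:640]
    p=cv2.undistortPoints(np.stack([u.ravel(),v.ravel()],1).astype(float)[:,None],im["K"],im["D"])[:,0]
    d=im["depth"].ravel()[:,None]
    P=np.hstack([p*d,d])@im["R"].T+im["t"]
    P[d[:,0]==0]=np.nan
    return P.reshape(480,640,3)
def save(im,fn): cv2.imwrite("pics/"+fn,im["pixels"][:,:,::-1])
E
python3 - <<'E'
from h import *
print(bot.get_state())
for n in("top","side"):
    im=cam(n); save(im,n+"0.png"); np.savez(n+"0.npz",P=cloud(im),px=im["pixels"]); print(n,im["t"],im["orientation"],im["vertical_fov"],im["D"])
E
```

```text
{'time_s': 0.0, 'joint_positions': array([63.70097037, 23.60257174, -0.73087713, 91.5045936 ,  0.32160875,
       64.99077436, -4.71086659]), 'joint_velocities': array([ 0.10385348,  0.0559726 , -0.05217377,  0.02213326, -0.04487147,
       -0.02527265,  0.0815989 ]), 'joint_torque': array([-8.45393897e-04, -6.00614905e+01,  6.81902356e-01, -2.99401814e+01,
        1.38044707e-02,  1.09055100e-02, -8.88656189e-06]), 'tool_pos': array([ 0.23787078, -0.57741584,  0.23042117]), 'eef_rot': array([-1.79904329e+02,  6.47612539e-03,  2.23943643e+01]), 'force': array([-0.07787315, -0.19594766,  0.23295045]), 'moment': array([-0.02761012,  0.01864939, -0.05153787]), 'finger_force': 0.0, 'finger_gap': 0.08541601885509158}
top [0.40108674 0.06685754 1.38843878] [-172.32497028    0.74626983  -89.5047516 ] 52.88541834059218 [-0.01659464  0.          0.          0.          0.        ]
side [-0.13096546  1.17665285  0.92615089] [-123.07704603    1.25042912 -148.82526925] 46.531436639528025 [-0.06055951  0.          0.          0.          0.        ]
```

View pics/top0.png

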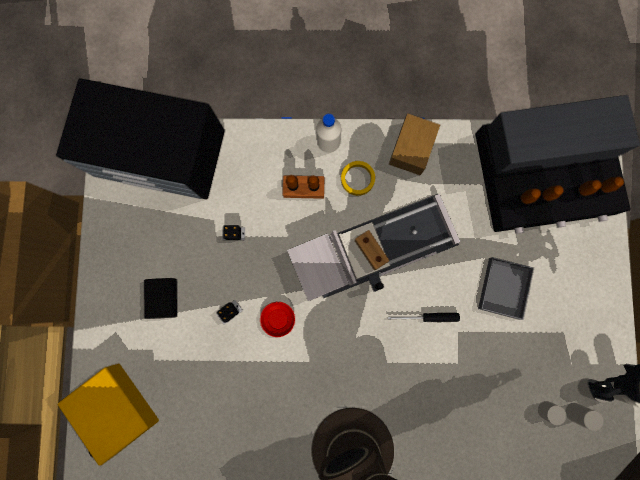

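View pics/side0.png

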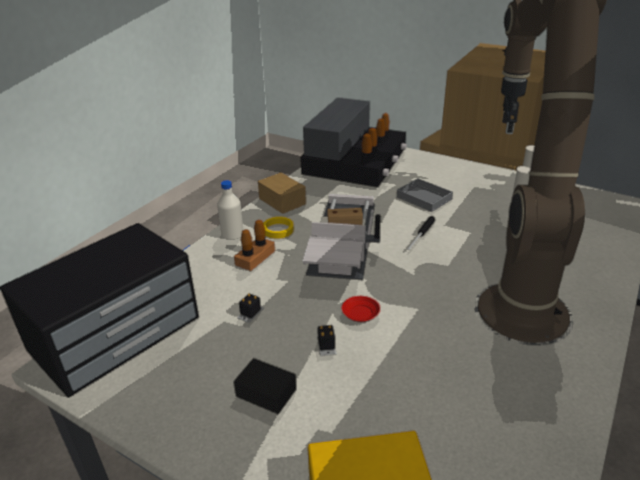

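Top view: plate ~(318,265), wall ~(342,258), spacer (371,250), knob (376,284), tray (505,288), two transformers at (232,233) and (228,312); bystanders clear of these. Side view agrees.

```bash
python3 - <<'E'
from h import *
d=np.load("top0.npz");P=d["P"];px=d["px"].astype(int)
def box(name,u0,u1,v0,v1,z0,z1,cond=None):
    Q=P[v0:v1,u0:u1].reshape(-1,3); C=px[v0:v1,u0:u1].reshape(-1,3)
    m=(Q[:,2]>z0)&(Q[:,2]<z1)
    if cond is not None: m&=cond(C)
    q=Q[m]; r=cv2.minAreaRect((q[:,:2]*1000).astype(np.float32))
    print(name,len(q),"z",np.median(q[:,2]).round(4),"c",np.round(r[0],1),"sz",np.round(r[1],1),"ang",round(r[2],1),"mean",q.mean(0).round(4))
box("plate",270,352,225,310,.074,.092)
box("spacer",345,400,225,280,.105,.125)
box("knob",360,395,265,300,.108,.13)
box("tray",470,540,250,330,.022,.04)
box("trayfloor",470,540,250,330,.001,.012)
for n,(u,v) in dict(tx0=(232,233),tx1=(228,312)).items():
    box(n,u-18,u+18,v-18,v+18,.035,.06); box(n+"foot",u-18,u+18,v-18,v+18,.0025,.06)
box("endblock",425,465,190,250,.030,.045)
box("wall",330,360,220,300,.108,.125)
print(P[60:130:30,250:450:50,2].round(3), P[350,200].round(4),P[300,300].round(4))
E
python3 - <<'E'
import cv2
i=cv2.imread("pics/top0.png")[180:340,210:470]
cv2.imwrite("pics/crop0.png",cv2.resize(i,(780,480),interpolation=cv2.INTER_CUBIC))
E
```

```text
plate 2724 z 0.0828 c [508.5  71.4] sz [152. 182.] ang 22.4 mean [0.5021 0.0917 0.0827]
spacer 736 z 0.1151 c [524.4 -16.8] sz [ 99.5 111.9] ang 32.8 mean [ 0.5353 -0.0368  0.1151]
knob 65 z 0.1173 c [470.7 -60.3] sz [62.4 23.2] ang 4.8 mean [ 0.469  -0.0614  0.117 ]
tray 369 z 0.0284 c [ 445.6 -432. ] sz [123.9 151.6] ang 76.3 mean [ 0.4465 -0.4332  0.0284]
trayfloor 2615 z 0.0036 c [ 443.6 -433.2] sz [199.8 230.8] ang 88.1 mean [ 0.4439 -0.4318  0.004 ]
tx0 225 z 0.0457 c [597.6 348. ] sz [37.8 45.8] ang 0.4 mean [0.5974 0.3465 0.0458]
tx0foot 491 z 0.0181 c [601.  352.4] sz [103.3 104.7] ang 0.6 mean [0.5979 0.3468 0.0247]
tx1 238 z 0.046 c [372.1 352.4] sz [38.3 47.3] ang 39.4 mean [0.3722 0.3512 0.0458]
tx1foot 493 z 0.027 c [373.6 356.4] sz [ 98.7 101.7] ang 0.6 mean [0.374  0.3512 0.0255]
endblock 333 z 0.0351 c [ 636.6 -240.4] sz [146.9  96.3] ang 9.8 mean [ 0.6381 -0.263   0.0353]
wall 265 z 0.1172 c [533.4   4.7] sz [149.9  65.5] ang 22.2 mean [0.5283 0.0246 0.1167]
[[-0.749 -0.747 -0.748 -0.753]
 [-0.747 -0.757 -0.748 -0.753]
 [ 0.005 -0.005  0.005  0.005]] [0.2648 0.4309 0.0012] [ 0.4077  0.1501 -0.0017]
```

View pics/crop0.png

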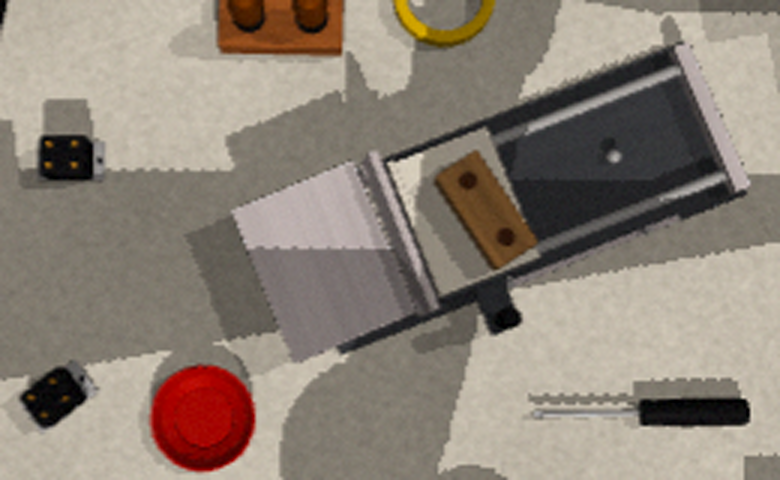

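```bash
python3 - <<'E'
from h import *
d=np.load("top0.npz");P=d["P"];px=d["px"].astype(int)
th=np.radians(22.3); ex=np.array([np.cos(th),np.sin(th)]); ey=np.array([-ex[1],ex[0]])
o=np.array([.5283,.0246])
def ext(n,u0,u1,v0,v1,z0,z1,bx=None,by=None):
    Q=P[v0:v1,u0:u1].reshape(-1,3); Q=Q[(Q[:,2]>z0)&(Q[:,2]<z1)]
    a=(Q[:,:2]-o)@ex*1000; b=(Q[:,:2]-o)@ey*1000
    m=np.ones(len(a),bool)
    if bx: m&=(a>bx[0])&(a<bx[1])
    if by: m&=(b>by[0])&(b<by[1])
    a,b,Q=a[m],b[m],Q[m]
    r=cv2.minAreaRect((Q[:,:2]*1000).astype(np.float32))
    print(n,len(a),"x",np.percentile(a,[1,99]).round(1),"y",np.percentile(b,[1,99]).round(1),"rect",np.round(r[0],1),np.round(r[1],1),round(r[2],1),"z",np.median(Q[:,2]).round(4))
    return Q,a,b
Q,a,b=ext("wall",320,365,220,300,.115,.125,(-90,90),(-14,14))
A=np.polyfit(a,b,1); print("slope deg",np.degrees(np.arctan(A[0])))
Q,a,b=ext("plate",260,352,225,310,.078,.089,(-90,90),(16,200))
ext("plateleft",260,352,225,310,.078,.089,(-90,90),(100,200))
ext("spacer",340,400,225,280,.110,.122,(-90,90),(-160,-20))
ext("knob",360,395,265,300,.112,.13)
ext("end",425,470,185,260,.030,.045,(-90,90),(-400,-280))
ext("carrbed",340,420,215,300,.070,.080,(-90,90),(-160,-10))
ext("lip",340,420,215,300,.081,.089,(-90,90),(-60,-10))
E
```

```text
wall 164 x [-76.6  69.9] y [ 1.6 10.7] rect [522.7  29.3] [148.7   9.4] 21.8 z 0.1187
slope deg -0.5008972380830805
plate 2397 x [-73.4  73.5] y [ 17.2 139.7] rect [497.8  97.4] [152.  125.9] 22.3 z 0.0829
plateleft 802 x [-73.8  73.1] y [100.3 140.6] rect [482.5 135.8] [150.1  41.5] 23.0 z 0.0829
spacer 607 x [-62.2  35.4] y [-96.9 -41.8] rect [542.3 -44.5] [99.6 45.5] 33.3 z 0.115
knob 59 x [-116.4  -54. ] y [-74.9 -44.7] rect [470.6 -61.3] [62.  21.2] 4.8 z 0.1177
end 319 x [-78.6  67.6] y [-319.5 -288.1] rect [ 637.2 -255.4] [149.2  39.3] 21.6 z 0.0352
carrbed 841 x [-68.   60.2] y [-102.1  -12.6] rect [546.6 -30.1] [130.1  91.6] 21.7 z 0.0749
lip 35 x [-64.7  58.7] y [-55.3 -10.1] rect [535.9  -1. ] [124.5  46.1] 28.6 z 0.0838
```

servo_tool(increments=[{"translation": [0,0,0],"twist": [0,0,-5.5],"hand": 0},{"translation": [0,0,0],"twist": [0,0,-5.4],"hand": 0},{"translation": [0.0273,-0.0139,0],"twist": [0,0,0],"hand": 0},{"translation": [0.0273,-0.0139,0],"twist": [0,0,0],"hand": 0},{"translation": [0.0273,-0.0139,0],"twist": [0,0,0],"hand": 0},{"translation": [0.0273,-0.0139,0],"twist": [0,0,0],"hand": 0},{"translation": [0.0273,-0.0139,0],"twist": [0,0,0],"hand": 0},{"translation": [0.0273,-0.0139,0],"twist": [0,0,0],"hand": 0},{"translation": [0.0273,-0.0139,0],"twist": [0,0,0],"hand": 0},{"translation": [0.0273,-0.0139,0],"twist": [0,0,0],"hand": 0}])

```text
time_s: 0.93
tool_pos: [0.3599, -0.3636, 0.231]
eef_rot: [-180.0, 0.0, 33.3]
force: [0.3, 1.0, -0.6]
finger_gap: 0.0854
finger_force: 0.0
```

servo_tool(increments=[{"translation": [0.0273,-0.0139,0],"twist": [0,0,0],"hand": 0},{"translation": [0.0273,-0.0139,0],"twist": [0,0,0],"hand": 0},{"translation": [0.0273,-0.0139,0],"twist": [0,0,0],"hand": 0},{"translation": [0.0273,-0.0139,0],"twist": [0,0,0],"hand": 0},{"translation": [0.0273,-0.0139,0],"twist": [0,0,0],"hand": 0},{"translation": [0.0273,-0.0139,0],"twist": [0,0,0],"hand": 0},{"translation": [0.0273,-0.0139,0],"twist": [0,0,0],"hand": 0},{"translation": [0.0273,-0.0139,0],"twist": [0,0,0],"hand": 0},{"translation": [0.0273,-0.0139,0],"twist": [0,0,0],"hand": 0},{"translation": [0.0273,-0.0139,0],"twist": [0,0,0],"hand": 0}])

```text
time_s: 1.77
tool_pos: [0.5118, -0.0977, 0.2311]
eef_rot: [-180.0, 0.0, 33.3]
force: [0.4, -0.4, -0.1]
finger_gap: 0.0853
finger_force: 0.0
```

servo_tool(increments=[{"translation": [0.0273,-0.0139,0],"twist": [0,0,0],"hand": 0},{"translation": [0.0273,-0.0139,0],"twist": [0,0,0],"hand": 0},{"translation": [0,0,0],"twist": [0,0,0],"hand": 0}])

```text
time_s: 2.02
tool_pos: [0.5439, -0.0389, 0.2311]
eef_rot: [-179.9, -0.2, 33.7]
force: [0.1, -0.3, -0.3]
finger_gap: 0.0855
finger_force: 0.0
```

```bash
cat >> h.py <<'E'
def pose():
    s=bot.get_state(); return np.array(s["tool_pos"]),R.from_euler('xyz',s["eef_rot"],degrees=True)
def go(xyz,eul=None):
    "total shift (start tool axes) and turn (rotvec, tool axes), and shift in the axes after the turn"
    p,r=pose(); d=np.array(xyz)-p
    q=r if eul is None else R.from_euler('xyz',eul,degrees=True)
    print("shift",r.inv().apply(d).round(4),"turn",np.degrees((r.inv()*q).as_rotvec()).round(2),"shift after",q.inv().apply(d).round(4))
E
python3 - <<'E'
from h import *
s=bot.get_state();print(s["tool_pos"],s["eef_rot"],s["joint_positions"],s["time_s"],s["force"])
im=cam("wrist");save(im,"w1.png");P=cloud(im);np.savez("w1.npz",P=P,px=im["pixels"])
Q=P.reshape(-1,3);q=Q[(Q[:,2]>.108)&(Q[:,2]<.122)&(np.hypot(Q[:,0]-.542,Q[:,1]+.045)<.062)]
print(len(q),cv2.minAreaRect((q[:,:2]*1000).astype(np.float32)),np.median(q[:,2]))
go([.542,-.045,.083],[180,0,33.3])
E
```

```text
[ 0.54386742 -0.03894909  0.23113142] [-1.79861528e+02 -1.70461268e-01  3.37150806e+01] [ 17.12175192  17.4616004  -22.32858252 101.52095408   7.16260998
  62.35931317 -63.88501412] 2.0167 [ 0.08539875 -0.25527875 -0.34086681]
8717 ((541.4085693359375, -45.86228942871094), (100.15507507324219, 45.06448745727539), 33.51353454589844) 0.11497413139334878
shift [-0.0023  0.0023  0.1479] turn [-0.09 -0.05  0.31] shift after [-0.0022  0.0021  0.1479]
```

View pics/w1.png

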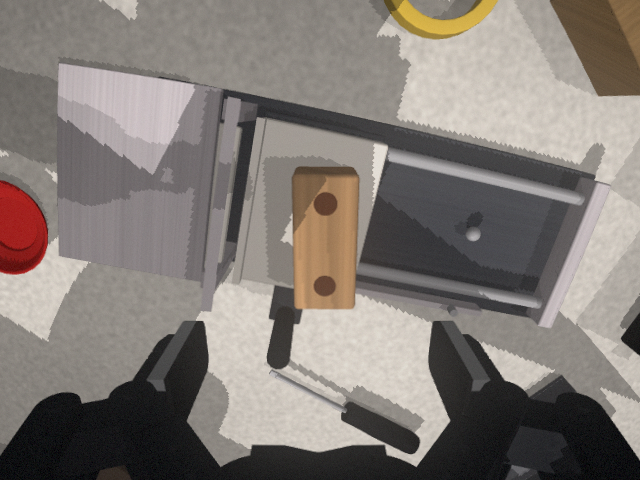

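servo_tool(increments=[{"translation": [-0.0033,0.0027,0.02],"twist": [0,0,0],"hand": 0},{"translation": [0,0,0.03],"twist": [0,0,0],"hand": 0},{"translation": [0,0,0.03],"twist": [0,0,0],"hand": 0},{"translation": [0,0,0.03],"twist": [0,0,0],"hand": 0},{"translation": [0,0,0.02],"twist": [0,0,0],"hand": 0},{"translation": [0,0,0.018],"twist": [0,0,0],"hand": 0},{"translation": [0,0,0],"twist": [0,0,0],"hand": 0.3},{"translation": [0,0,0],"twist": [0,0,0],"hand": 0.8},{"translation": [0,0,0],"twist": [0,0,0],"hand": 0.8},{"translation": [0,0,0],"twist": [0,0,0],"hand": 0.8}], squeeze=40)

```text
time_s: 2.9
tool_pos: [0.5415, -0.0502, 0.0849]
eef_rot: [179.9, -0.1, 33.3]
force: [-1.0, 0.0, -1.6]
finger_gap: 0.0444
finger_force: 41.2
```

servo_tool(increments=[{"translation": [0,0,0],"twist": [0,0,0],"hand": 0.8},{"translation": [0,0,0],"twist": [0,0,0],"hand": 0.8},{"translation": [0,0,0],"twist": [0,0,0],"hand": 0.8},{"translation": [0,0,0],"twist": [0,0,0],"hand": 0.8}])

```text
time_s: 3.23
tool_pos: [0.5415, -0.0502, 0.0847]
eef_rot: [179.9, -0.1, 33.3]
force: [-0.5, -0.4, 6.6]
finger_gap: 0.0444
finger_force: 42.2
```

```bash
python3 - <<'E'
from h import *
s=bot.get_state();print(s["tool_pos"],s["eef_rot"],s["finger_gap"],s["finger_force"])
d=np.load("w1.npz");P=d["P"].reshape(-1,3)
th=np.radians(21.7); ex=np.array([np.cos(th),np.sin(th)]); ey=np.array([-ex[1],ex[0]]); o=np.array([.5178,.0417])
a=(P[:,:2]-o)@ex*1000;b=(P[:,:2]-o)@ey*1000;z=P[:,2]
def rep(n,m):
    r=cv2.minAreaRect((P[m][:,:2]*1000).astype(np.float32))
    print(n,m.sum(),"x",np.percentile(a[m],[.5,99.5]).round(1),"y",np.percentile(b[m],[.5,99.5]).round(1),np.round(r[0],1),np.round(r[1],1),round(r[2],1),"z",np.median(z[m]).round(4))
rep("wall",(z>.1165)&(z<.124)&(abs(b+13)<9)&(abs(a)<85))
rep("plate",(z>.078)&(z<.089)&(b>2)&(b<140)&(abs(a)<85))
rep("bed",(z>.07)&(z<.079)&(b<-33)&(b>-130)&(abs(a)<72))
rep("lip",(z>.0815)&(z<.088)&(b<-20)&(b>-60)&(abs(a)<72))
rep("end",(z>.030)&(z<.04)&(b<-300)&(abs(a)<90))
E
```

```text
[ 0.54150486 -0.05016453  0.08473548] [ 1.79898128e+02 -9.44073222e-02  3.32735461e+01] 0.04440665075063704 42.16973304748535
wall 2541 x [-75.5  72.7] y [-19.2 -11.1] [521.8  27. ] [150.    8.6] 21.8 z 0.1181
plate 29489 x [-72.4  75.8] y [  2.5 119.7] [496.4  98.4] [150.6 120.3] 23.0 z 0.0828
bed 10574 x [-65.1  63.4] y [-123.2  -33.2] [545.6 -31.6] [130.5  90.9] 21.8 z 0.075
lip 1451 x [-65.2  62.9] y [-32.6 -26. ] [532.4   1.2] [129.8  34.1] 22.2 z 0.0848
end 2845 x [-81.9  73.9] y [-449.7 -322.8] [ 656.2 -319.5] [159.9 128.4] 22.0 z 0.0358
```

servo_tool(increments=[{"translation": [0,0,-0.02],"twist": [0,0,0],"hand": 0.8},{"translation": [0,0,-0.03],"twist": [0,0,0],"hand": 0.8},{"translation": [0,0,-0.03],"twist": [0,0,0],"hand": 0.8},{"translation": [0,0,-0.03],"twist": [0,0,0],"hand": 0.8},{"translation": [0,0,0],"twist": [0,0,6],"hand": 0.8},{"translation": [0,0,0],"twist": [0,0,6],"hand": 0.8},{"translation": [0,0,0],"twist": [0,0,6],"hand": 0.8},{"translation": [0,0,0],"twist": [0,0,6],"hand": 0.8},{"translation": [0,0,0],"twist": [0,0,6],"hand": 0.8},{"translation": [0,0,0],"twist": [0,0,6],"hand": 0.8}])

```text
time_s: 4.07
tool_pos: [0.5405, -0.0499, 0.1937]
eef_rot: [180.0, -0.0, -3.0]
force: [0.6, 0.7, -1.6]
finger_gap: 0.0443
finger_force: 41.5
```

servo_tool(increments=[{"translation": [0,0,0],"twist": [0,0,6],"hand": 0.8},{"translation": [0,0,0],"twist": [0,0,5],"hand": 0.8},{"translation": [0,0.03,0],"twist": [0,0,0],"hand": 0.8},{"translation": [0,0.03,0],"twist": [0,0,0],"hand": 0.8},{"translation": [0,0.03,0],"twist": [0,0,0],"hand": 0.8},{"translation": [0,0.03,0],"twist": [0,0,0],"hand": 0.8},{"translation": [0,0.03,0],"twist": [0,0,0],"hand": 0.8},{"translation": [0,0.03,0],"twist": [0,0,0],"hand": 0.8},{"translation": [0,0.03,0],"twist": [0,0,0],"hand": 0.8},{"translation": [0,0.03,0],"twist": [0,0,0],"hand": 0.8}])

```text
time_s: 4.9
tool_pos: [0.4831, -0.2843, 0.1937]
eef_rot: [180.0, -0.0, -13.7]
force: [0.6, 0.0, -1.1]
finger_gap: 0.0442
finger_force: 41.4
```

servo_tool(increments=[{"translation": [0,0.03,0],"twist": [0,0,0],"hand": 0.8},{"translation": [0,0.03,0],"twist": [0,0,0],"hand": 0.8},{"translation": [0,0.03,0],"twist": [0,0,0],"hand": 0.8},{"translation": [-0.0024,0.03,0],"twist": [0,0,0],"hand": 0.8},{"translation": [0,0.03,0],"twist": [0,0,0],"hand": 0.8},{"translation": [0,0.003,0],"twist": [0,0,0],"hand": 0.8},{"translation": [0,0,0],"twist": [0,0,0],"hand": 0.8},{"translation": [0,0,0],"twist": [0,0,0],"hand": 0.8}])

```text
time_s: 5.57
tool_pos: [0.4452, -0.4305, 0.1932]
eef_rot: [-180.0, 0.0, -13.7]
force: [-0.2, 0.5, -1.7]
finger_gap: 0.0443
finger_force: 41.5
```

```bash
python3 - <<'E'
from h import *
print(bot.get_state()["joint_positions"])
im=cam("wrist");P=cloud(im).reshape(-1,3);z=P[:,2]
m=(z>.022)&(z<.036)&(np.hypot(P[:,0]-.446,P[:,1]+.432)<.11)
print(m.sum(),cv2.minAreaRect((P[m][:,:2]*1000).astype(np.float32)))
go([.446,-.432,.0175],[180,0,-13.7])
E
```

```text
[ 42.2331422   25.00205507  -3.63189036  94.6362089    1.71476787
  60.43790056 -65.62314087]
2315 ((445.8857727050781, -432.4347839355469), (120.65643310546875, 148.6753387451172), 75.71344757080078)
shift [0.0008 0.0023 0.1758] turn [-0.06 -0.01  0.06] shift after [0.0008 0.0021 0.1758]
```

servo_tool(increments=[{"translation": [0.0008,0.002,0.02],"twist": [0,0,0],"hand": 0.8},{"translation": [0,0,0.035],"twist": [0,0,0],"hand": 0.8},{"translation": [0,0,0.035],"twist": [0,0,0],"hand": 0.8},{"translation": [0,0,0.035],"twist": [0,0,0],"hand": 0.8},{"translation": [0,0,0.03],"twist": [0,0,0],"hand": 0.8},{"translation": [0,0,0.015],"twist": [0,0,0],"hand": 0.8},{"translation": [0,0,0.007],"twist": [0,0,0],"hand": 0.8},{"translation": [0,0,0],"twist": [0,0,0],"hand": 0.8},{"translation": [0,0,0],"twist": [0,0,0],"hand": 0.25},{"translation": [0,0,0],"twist": [0,0,0],"hand": 0.25}])

```text
time_s: 6.45
tool_pos: [0.4468, -0.4333, 0.0177]
eef_rot: [180.0, -0.1, -13.6]
force: [-0.8, -0.2, 0.0]
finger_gap: 0.0638
finger_force: 0.0
```

servo_tool(increments=[{"translation": [0,0,0],"twist": [0,0,0],"hand": 0.25},{"translation": [0,0,0],"twist": [0,0,0],"hand": 0.25},{"translation": [0,0,-0.02],"twist": [0,0,0],"hand": 0.25},{"translation": [0,0,-0.035],"twist": [0,0,0],"hand": 0.25},{"translation": [0,0,-0.035],"twist": [0,0,0],"hand": 0.25},{"translation": [0,0,-0.035],"twist": [0,0,0],"hand": 0.25},{"translation": [0,0,-0.035],"twist": [0,0,0],"hand": 0.25},{"translation": [0,0,-0.035],"twist": [0,0,0],"hand": 0.25},{"translation": [0,0,-0.035],"twist": [0,0,0],"hand": 0.25}])

```text
time_s: 7.2
tool_pos: [0.4452, -0.4331, 0.2489]
eef_rot: [180.0, -0.1, -13.7]
force: [0.6, -1.2, 1.1]
finger_gap: 0.0642
finger_force: 0.0
```

servo_tool(increments=[{"translation": [0,0,-0.03],"twist": [0,0,-6],"hand": 0.2},{"translation": [0,0,-0.02],"twist": [0,0,-6],"hand": 0.2},{"translation": [0,0,0],"twist": [0,0,-6],"hand": 0.2},{"translation": [0,0,0],"twist": [0,0,-6],"hand": 0.2},{"translation": [0,0,0],"twist": [0,0,-6],"hand": 0.2},{"translation": [0,0,0],"twist": [0,0,-5.5],"hand": 0.2},{"translation": [0.0121,-0.0281,0],"twist": [0,0,0],"hand": 0.2},{"translation": [0.0121,-0.0281,0],"twist": [0,0,0],"hand": 0.2},{"translation": [0.0121,-0.0281,0],"twist": [0,0,0],"hand": 0.2},{"translation": [0.0121,-0.0281,0],"twist": [0,0,0],"hand": 0.2}])

```text
time_s: 8.03
tool_pos: [0.4484, -0.3097, 0.2968]
eef_rot: [180.0, -0.0, 21.8]
force: [0.6, -0.1, 0.2]
finger_gap: 0.0681
finger_force: 0.0
```

servo_tool(increments=[{"translation": [0.0121,-0.0281,0],"twist": [0,0,0],"hand": 0.2},{"translation": [0.0121,-0.0281,0],"twist": [0,0,0],"hand": 0.2},{"translation": [0.0121,-0.0281,0],"twist": [0,0,0],"hand": 0.2},{"translation": [0.0121,-0.0281,0],"twist": [0,0,0],"hand": 0.2},{"translation": [0,0,0],"twist": [6,0,0],"hand": 0.2},{"translation": [0,0,0],"twist": [6,0,0],"hand": 0.2},{"translation": [0,0,0],"twist": [6,0,0],"hand": 0.2},{"translation": [0,0,0],"twist": [6,0,0],"hand": 0.2},{"translation": [0,0,0],"twist": [6,0,0],"hand": 0.2},{"translation": [0,0,0],"twist": [6,0,0],"hand": 0.2}])

```text
time_s: 8.87
tool_pos: [0.4522, -0.1892, 0.2975]
eef_rot: [-143.8, -0.1, 21.8]
force: [0.1, 0.1, -1.1]
finger_gap: 0.0682
finger_force: 0.0
```

```bash
python3 -c "
from h import *
print(bot.get_state()['joint_positions'].round(1))"
```

```text
[ 42.4  27.2 -15.8  86.7 -16.1  94.8 -39. ]
```

servo_tool(increments=[{"translation": [0,0,0],"twist": [6,0,0],"hand": 0.2},{"translation": [0,0,0],"twist": [6,0,0],"hand": 0.2},{"translation": [0,0,0],"twist": [6,0,0],"hand": 0.2},{"translation": [0,0,0],"twist": [6,0,0],"hand": 0.2},{"translation": [0,0,0],"twist": [6,0,0],"hand": 0.2},{"translation": [0,0,0],"twist": [0,0,0],"hand": 0.2},{"translation": [0,0,0],"twist": [0,0,0],"hand": 0.2}])

```text
time_s: 9.45
tool_pos: [0.4505, -0.1801, 0.2782]
eef_rot: [-120.6, 2.3, 23.2]
force: [1.1, -0.3, -0.9]
finger_gap: 0.0686
finger_force: 0.0
```

```bash
python3 -c "
from h import *
print(bot.get_state()['joint_positions'].round(1))"
```

```text
[ 57.   46.1 -38.9  78.9 -14.5 106.1 -50.2]
```

servo_tool(increments=[{"translation": [0,0,0],"twist": [-6,0,0],"hand": 0.2},{"translation": [0,0,0],"twist": [-6,0,0],"hand": 0.2},{"translation": [0,0,0],"twist": [-6,0,0],"hand": 0.2},{"translation": [0,0,0],"twist": [-6,0,0],"hand": 0.2},{"translation": [0,0,0],"twist": [-6,0,0],"hand": 0.2},{"translation": [0,0,0],"twist": [-6,0,0],"hand": 0.2},{"translation": [0,0,0],"twist": [-6,0,0],"hand": 0.2},{"translation": [0,0,0],"twist": [-6,0,0],"hand": 0.2},{"translation": [0,0,0],"twist": [-6,0,0],"hand": 0.2},{"translation": [0,0,0],"twist": [-5.4,0,0],"hand": 0.2}])

```text
time_s: 10.28
tool_pos: [0.4506, -0.1807, 0.2836]
eef_rot: [179.0, 2.2, 23.1]
force: [-0.5, -0.4, 0.2]
finger_gap: 0.0684
finger_force: 0.0
```

```bash
python3 -c "
from h import *
go([.456,.193,.28],[180,0,21.8])
print(bot.get_state()['joint_positions'].round(1))"
```

```text
shift [ 0.1518 -0.3415 -0.008 ] turn [0.99 2.18 1.36] shift after [ 0.1438 -0.345   0.0036]
[ 49.2  11.6 -39.8 103.4  10.   69.3 -60.6]
```

servo_tool(increments=[{"translation": [0,0,0],"twist": [1,2.2,1.4],"hand": 0.2},{"translation": [0.016,-0.0383,0],"twist": [0,0,0],"hand": 0.2},{"translation": [0.016,-0.0383,0],"twist": [0,0,0],"hand": 0.2},{"translation": [0.016,-0.0383,0],"twist": [0,0,0],"hand": 0.2},{"translation": [0.016,-0.0383,0],"twist": [0,0,0],"hand": 0.2},{"translation": [0.016,-0.0383,0],"twist": [0,0,0],"hand": 0.2},{"translation": [0.016,-0.0383,0],"twist": [0,0,0],"hand": 0.2},{"translation": [0.016,-0.0383,0],"twist": [0,0,0],"hand": 0.2},{"translation": [0.016,-0.0383,0],"twist": [0,0,0],"hand": 0.2},{"translation": [0.016,-0.0383,0],"twist": [0,0,0],"hand": 0.2}])

```text
time_s: 11.12
tool_pos: [0.4568, 0.1941, 0.2861]
eef_rot: [-179.6, -0.1, 21.7]
force: [0.9, -0.1, 0.1]
finger_gap: 0.0681
finger_force: 0.0
```

servo_tool(increments=[{"translation": [0,0,0],"twist": [-6,0,0],"hand": 0.2},{"translation": [0,0,0],"twist": [-6,0,0],"hand": 0.2},{"translation": [0,0,0],"twist": [-6,0,0],"hand": 0.2},{"translation": [0,0,0],"twist": [-6,0,0],"hand": 0.2},{"translation": [0,0,0],"twist": [-6,0,0],"hand": 0.2},{"translation": [0,0,0],"twist": [-6,0,0],"hand": 0.2},{"translation": [0,0,0],"twist": [-6,0,0],"hand": 0.2},{"translation": [0,0,0],"twist": [-6,0,0],"hand": 0.2},{"translation": [0,0,0],"twist": [-6,0,0],"hand": 0.2},{"translation": [0,0,0],"twist": [-6,0,0],"hand": 0.2}])

```text
time_s: 11.95
tool_pos: [0.4566, 0.193, 0.2873]
eef_rot: [120.4, -0.1, 21.7]
force: [0.1, -0.5, -0.8]
finger_gap: 0.0682
finger_force: 0.0
```

```bash
python3 -c "
from h import *
s=bot.get_state();print(s['joint_positions'].round(1),s['tool_pos'],s['eef_rot'])"
```

```text
[ -32.8   31.5  -35.4  102.1   52.3  105.9 -152.1] [0.45662769 0.19297177 0.28734994] [ 1.20366131e+02 -6.70492081e-02  2.16526613e+01]
```

servo_tool(increments=[{"translation": [0,0,0],"twist": [-6,0,0],"hand": 0.2},{"translation": [0,0,0],"twist": [-6,0,0],"hand": 0.2},{"translation": [0,0,0],"twist": [-6,0,0],"hand": 0.2},{"translation": [0,0,0],"twist": [0,0,0],"hand": 0.2}])

```text
time_s: 12.28
tool_pos: [0.4549, 0.1953, 0.2852]
eef_rot: [103.5, 0.2, 22.0]
force: [-1.1, -0.3, -1.1]
finger_gap: 0.0685
finger_force: 0.0
```

```bash
python3 -c "
from h import *
s=bot.get_state();print(s['joint_positions'].round(1),s['tool_pos'],s['eef_rot'])
im=cam('wrist');save(im,'w2.png');np.savez('w2.npz',P=cloud(im),px=im['pixels'])
im=cam('side');cv2.imwrite('pics/s2.png',cv2.resize(im['pixels'][100:400,200:600,::-1],(800,600)))"
```

```text
[ -57.2   36.5   -6.5  103.6   51.4  105.5 -151.5] [0.45494834 0.19532914 0.28523475] [103.46918632   0.16355684  21.96381645]
```

View pics/s2.png

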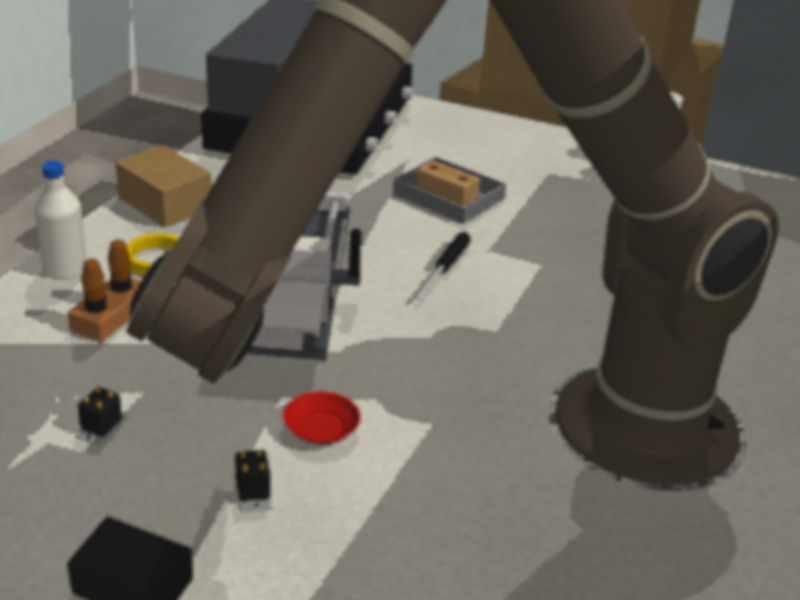

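Spacer lies in the tray, (450,180) in the picture. The arm reaches both tilts; now hook the plate's outer edge.

```bash
cat >> h.py <<'E'
W=np.array([.5168,.0395,0]); TH=21.8
FX=R.from_euler('z',TH,degrees=True)
def fx(x,y,z): return W+FX.apply(np.array([x,y,z])/1000)   # mm, z above bench
def infx():
    p,r=pose(); q=FX.inv().apply(p-W)*1000; e=r.as_euler('xyz',degrees=True)
    print("fixture mm",q.round(1),"beta",round((180-e[0]+180)%360-180,1),"pitch,yaw",e[1:].round(1))
def gof(x,y,z,b,yaw=TH): go(fx(x,y,z),[180-b,0,yaw])
def plan(poses,gaps,start=None):
    "rows between successive fixture poses (x,y,z,beta,yaw)"
    p,r=pose() if start is None else (fx(*start[:3]),R.from_euler('xyz',[180-start[3],0,start[4]],degrees=True))
    for (x,y,z,b,yw),g in zip(poses,gaps):
        P=fx(x,y,z);q=R.from_euler('xyz',[180-b,0,yw],degrees=True)
        d=r.inv().apply(P-p);w=np.degrees((r.inv()*q).as_rotvec())
        print(np.round(d,4).tolist(),np.round(w,1).tolist(),"hand",round(1-g/85.4,2)); p,r=P,q
E
python3 - <<'E'
from h import *
infx(); gof(2,136,135,50,22); print(fx(2,136,135))
E
```

```text
fixture mm [  1.2 167.  284.9] beta 75.9 pitch,yaw [ 0.1 21.9]
shift [ 0.0011 -0.1379  0.0665] turn [25.93  0.15  0.06] shift after [ 0.0007 -0.0949  0.1202]
[0.46815095 0.16651681 0.135     ]
```

servo_tool(increments=[{"translation": [0,0,0],"twist": [5.2,0,0],"hand": 0.47},{"translation": [0,0,0],"twist": [5.2,0,0],"hand": 0.47},{"translation": [0,0,0],"twist": [5.2,0,0],"hand": 0.47},{"translation": [0,0,0],"twist": [5.2,0,0],"hand": 0.47},{"translation": [0,0,0],"twist": [5.2,0,0],"hand": 0.47},{"translation": [0,-0.024,0.03],"twist": [0,0,0],"hand": 0.47},{"translation": [0,-0.024,0.03],"twist": [0,0,0],"hand": 0.47},{"translation": [0,-0.024,0.03],"twist": [0,0,0],"hand": 0.47},{"translation": [0.0007,-0.023,0.03],"twist": [0,0,0],"hand": 0.47},{"translation": [0,0,0],"twist": [0,0,0],"hand": 0.47}])

```text
time_s: 13.22
tool_pos: [0.4676, 0.1604, 0.1301]
eef_rot: [130.1, 0.5, 21.4]
force: [-0.8, -1.2, 0.0]
finger_gap: 0.0449
finger_force: 0.0
```

```bash
python3 - <<'E'
from h import *
infx(); s=bot.get_state();print(s["joint_positions"].round(1),s["finger_gap"])
im=cam('wrist');save(im,'w3.png');P=cloud(im);z=P[...,2]
q=FX.inv().apply(P.reshape(-1,3)-W)*1000
m=(q[:,2]>78)&(q[:,2]<90)&(q[:,1]>20)&(q[:,1]<140)&(abs(q[:,0])<90)
print(m.sum(),np.percentile(q[m],[1,50,99],axis=0).round(1))
gof(2,136,111,50,22)
E
```

```text
fixture mm [ -0.8 130.5 130.1] beta 49.9 pitch,yaw [ 0.5 21.4]
[ -44.7   34.1  -10.8  111.3   46.7   76.6 -152.6] 0.04486639962396362
29413 [[-69.7  21.7  79. ]
 [ 17.5  85.5  83. ]
 [ 76.6 123.5  84.1]]
shift [ 0.0017 -0.0195  0.0109] turn [-0.03  0.66 -0.01] shift after [ 0.0016 -0.0195  0.0109]
```

View pics/w3.png

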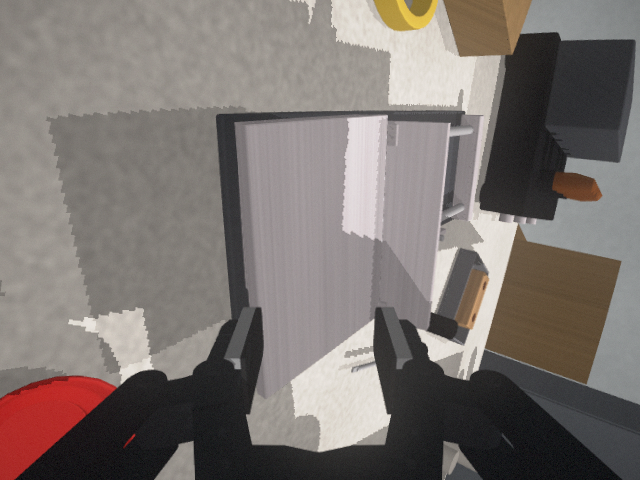

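servo_tool(increments=[{"translation": [0.0017,-0.0195,0.0],"twist": [0,0.6,0],"hand": 0.47},{"translation": [0,0,0.0109],"twist": [0,0,0],"hand": 0.47},{"translation": [0,0,0.02],"twist": [0,0,0],"hand": 0.47},{"translation": [0,0,0.02],"twist": [0,0,0],"hand": 0.47},{"translation": [0,0,0.01],"twist": [0,0,0],"hand": 0.47},{"translation": [0,0,0.01],"twist": [0,0,0],"hand": 0.47},{"translation": [0,0,0],"twist": [0,0,0],"hand": 0.47}])

```text
time_s: 13.85
tool_pos: [0.4865, 0.1256, 0.0731]
eef_rot: [130.0, -0.2, 22.1]
force: [-0.5, -0.3, -0.8]
finger_gap: 0.0456
finger_force: 0.0
```

```bash
python3 - <<'E'
from h import *
infx(); s=bot.get_state();print(s["joint_positions"].round(1),s["finger_gap"],s["force"])
im=cam('wrist');save(im,'w4.png')
ph=np.r_[0:101:5]
poses=[];gaps=[]
for f in ph:
    b=50-.6*f; g=45 if f<40 else 45-(f-40)*28/60
    bb=np.radians(b);F=np.radians(f);t=np.array([-np.sin(bb),-np.cos(bb)]);u=np.array([np.cos(bb),-np.sin(bb)])
    y0=2+6*np.sin(F); c=np.array([y0+120*np.cos(F),75+120*np.sin(F)])
    r=13*(g/85)**1.5
    T=c+(18+r)*t-(g/2)*u
    poses.append((2,T[0],T[1],b,22 if f<50 else 21.8));gaps.append(g)
for p,f in zip(poses,ph): print(f,np.round(p,1))
plan(poses[1:],gaps[1:],start=poses[0])
E
```

```text
fixture mm [ 3.8 91.2 73.1] beta 50.0 pitch,yaw [-0.2 22.1]
[ -42.8   38.6   -8.5  114.5   52.    69.3 -157. ] 0.04560741301423404 [-0.5484889  -0.33856329 -0.79666495]
0 [ 2.  89.9 77.4 50.  22. ]
5 [ 2.  89.9 86.2 47.  22. ]
10 [ 2.  89.1 94.9 44.  22. ]
15 [  2.   87.4 103.5  41.   22. ]
20 [  2.   84.9 111.8  38.   22. ]
25 [  2.   81.7 119.8  35.   22. ]
30 [  2.   77.6 127.4  32.   22. ]
35 [  2.   72.9 134.6  29.   22. ]
40 [  2.   67.5 141.3  26.   22. ]
45 [  2.   62.6 147.4  23.   22. ]
50 [  2.   57.2 152.9  20.   21.8]
55 [  2.   51.2 157.9  17.   21.8]
60 [  2.   44.7 162.3  14.   21.8]
65 [  2.   37.7 166.1  11.   21.8]
70 [  2.   30.4 169.3   8.   21.8]
75 [  2.   22.8 171.7   5.   21.8]
80 [  2.   14.9 173.4   2.   21.8]
85 [  2.    6.8 174.4  -1.   21.8]
90 [  2.   -1.4 174.6  -4.   21.8]
95 [  2.   -9.7 174.1  -7.   21.8]
100 [  2.  -18.  172.8 -10.   21.8]
[-0.0, 0.0067, -0.0056] [3.0, 0.0, 0.0] hand 0.47
[-0.0, 0.0069, -0.0053] [3.0, -0.0, -0.0] hand 0.47
[-0.0, 0.0071, -0.005] [3.0, 0.0, 0.0] hand 0.47
[-0.0, 0.0073, -0.0047] [3.0, 0.0, 0.0] hand 0.47
[-0.0, 0.0075, -0.0043] [3.0, 0.0, -0.0] hand 0.47
[-0.0, 0.0077, -0.004] [3.0, -0.0, 0.0] hand 0.47
[-0.0, 0.0078, -0.0036] [3.0, -0.0, -0.0] hand 0.47
[-0.0, 0.008, -0.0032] [3.0, 0.0, -0.0] hand 0.47
[-0.0, 0.007, -0.0033] [3.0, 0.0, 0.0] hand 0.5
[-0.0, 0.0072, -0.003] [3.0, -0.1, 0.2] hand 0.53
[0.0, 0.0073, -0.0027] [3.0, -0.0, -0.0] hand 0.56
[0.0, 0.0075, -0.0023] [3.0, -0.0, 0.0] hand 0.58
[-0.0, 0.0076, -0.002] [3.0, -0.0, -0.0] hand 0.61
[0.0, 0.0078, -0.0017] [3.0, 0.0, 0.0] hand 0.64
[-0.0, 0.0079, -0.0013] [3.0, -0.0, 0.0] hand 0.66
[0.0, 0.008, -0.001] [3.0, 0.0, 0.0] hand 0.69
[0.0, 0.0081, -0.0007] [3.0, 0.0, -0.0] hand 0.72
[-0.0, 0.0082, -0.0004] [3.0, 0.0, 0.0] hand 0.75
[-0.0, 0.0083, -0.0001] [3.0, 0.0, 0.0] hand 0.77
[0.0, 0.0084, 0.0003] [3.0, -0.0, 0.0] hand 0.8
```

View pics/w4.png

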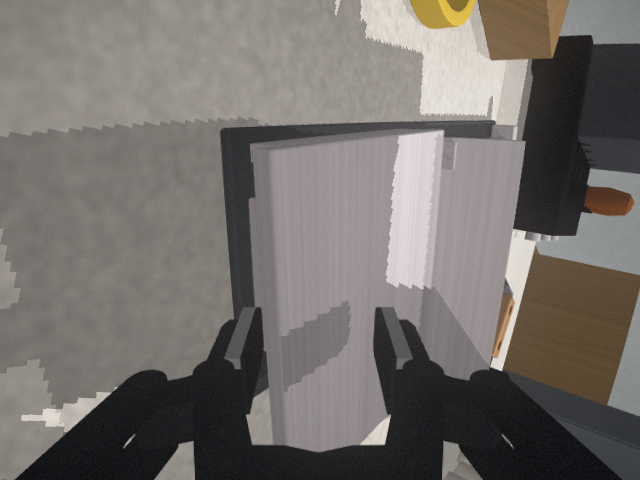

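servo_tool(increments=[{"translation": [-0.001,0.004,-0.002],"twist": [0,0,0],"hand": 0.47},{"translation": [0,0,0],"twist": [0,0,0],"hand": 0.47},{"translation": [0,0.0034,-0.0028],"twist": [1.5,0,0],"hand": 0.47},{"translation": [0,0.0034,-0.0028],"twist": [1.5,0,0],"hand": 0.47},{"translation": [0,0.0034,-0.0026],"twist": [1.5,0,0],"hand": 0.47},{"translation": [0,0.0034,-0.0026],"twist": [1.5,0,0],"hand": 0.47},{"translation": [0,0.0036,-0.0025],"twist": [1.5,0,0],"hand": 0.47},{"translation": [0,0.0036,-0.0025],"twist": [1.5,0,0],"hand": 0.47},{"translation": [0,0.0036,-0.0024],"twist": [1.5,0,0],"hand": 0.47},{"translation": [0,0.0036,-0.0024],"twist": [1.5,0,0],"hand": 0.47}])

```text
time_s: 14.73
tool_pos: [0.4875, 0.1207, 0.1117]
eef_rot: [142.1, -0.2, 22.3]
force: [1.0, 1.8, -1.9]
finger_gap: 0.0457
finger_force: 0.9
```

```bash
python3 - <<'E'
from h import *
infx(); s=bot.get_state();print(s["joint_positions"].round(1),s["finger_gap"],s["force"],s["finger_force"])
im=cam('side');cv2.imwrite('pics/s5.png',cv2.resize(im['pixels'][160:310,220:420,::-1],(800,600)))
E
```

```text
fixture mm [  3.   86.3 111.7] beta 37.9 pitch,yaw [-0.2 22.3]
[ -34.5   28.4  -11.5  115.8   46.    63.1 -144.7] 0.045696266316360826 [ 0.95439712  1.76775129 -1.92207953] 0.8851252030581236
```

View pics/s5.png

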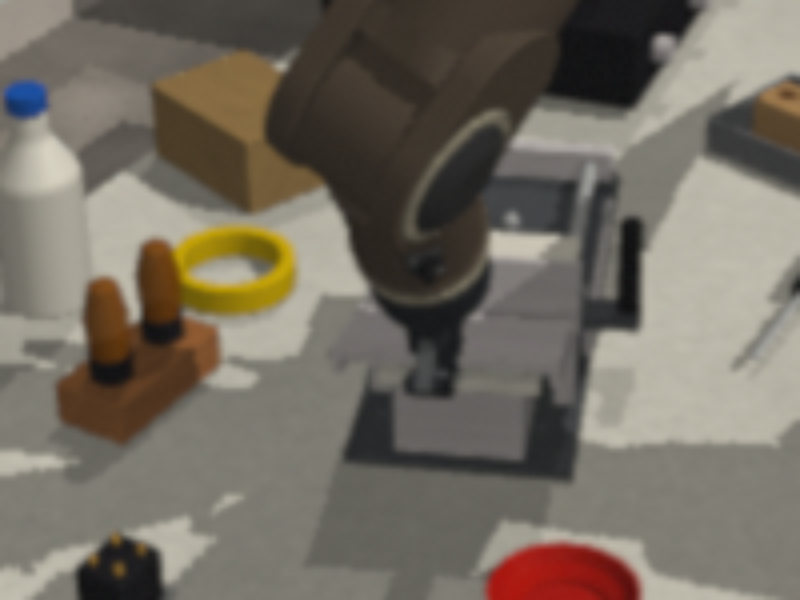

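The plate's outer edge is up about 20°, resting on the lower finger (430,380). Continue.

servo_tool(increments=[{"translation": [0,0.0038,-0.0022],"twist": [1.5,0,0],"hand": 0.47},{"translation": [0,0.0038,-0.0022],"twist": [1.5,0,0],"hand": 0.47},{"translation": [0,0.0038,-0.002],"twist": [1.5,0,0],"hand": 0.47},{"translation": [0,0.0038,-0.002],"twist": [1.5,0,0],"hand": 0.47},{"translation": [0,0.0039,-0.0018],"twist": [1.5,0,0],"hand": 0.47},{"translation": [0,0.0039,-0.0018],"twist": [1.5,0,0],"hand": 0.47},{"translation": [0,0.004,-0.0016],"twist": [1.5,0,0],"hand": 0.47},{"translation": [0,0.004,-0.0016],"twist": [1.5,0,0],"hand": 0.47},{"translation": [0,0.0035,-0.0016],"twist": [1.5,0,0],"hand": 0.5},{"translation": [0,0.0035,-0.0016],"twist": [1.5,0,0],"hand": 0.5}])

```text
time_s: 15.62
tool_pos: [0.4958, 0.1003, 0.1469]
eef_rot: [157.1, -0.2, 22.3]
force: [-0.2, 2.9, 0.5]
finger_gap: 0.0426
finger_force: 1.2
```

servo_tool(increments=[{"translation": [0,0.0036,-0.0015],"twist": [1.5,0,0],"hand": 0.53},{"translation": [0,0.0036,-0.0015],"twist": [1.5,0,0],"hand": 0.53},{"translation": [0,0.0037,-0.0014],"twist": [1.5,0,0],"hand": 0.56},{"translation": [0,0.0037,-0.0014],"twist": [1.5,0,0],"hand": 0.56},{"translation": [0,0.0037,-0.0012],"twist": [1.5,0,0],"hand": 0.58},{"translation": [0,0.0037,-0.0012],"twist": [1.5,0,0],"hand": 0.58},{"translation": [0,0.0038,-0.001],"twist": [1.5,0,0],"hand": 0.61},{"translation": [0,0.0038,-0.001],"twist": [1.5,0,0],"hand": 0.61},{"translation": [0,0.0039,-0.0008],"twist": [1.5,0,0],"hand": 0.64},{"translation": [0,0.0039,-0.0008],"twist": [1.5,0,0],"hand": 0.64}])

```text
time_s: 16.45
tool_pos: [0.5078, 0.0693, 0.1685]
eef_rot: [172.0, -0.2, 22.3]
force: [-0.4, 1.1, -0.7]
finger_gap: 0.0305
finger_force: 0.3
```

```bash
python3 - <<'E'
from h import *
infx(); s=bot.get_state();print(s["joint_positions"].round(1),s["finger_gap"],s["force"],s["finger_force"])
im=cam('side');cv2.imwrite('pics/s6.png',cv2.resize(im['pixels'][160:310,220:420,::-1],(800,600)))
im=cam('wrist');save(im,'w6.png');q=FX.inv().apply(cloud(im).reshape(-1,3)-W)*1000
m=(abs(q[:,0])<100)&(q[:,1]>-25)&(q[:,1]<110)&(q[:,2]>90)&(q[:,2]<230)&((abs(q[:,0]-2)>35))
for lo in range(90,220,10):
    k=m&(q[:,2]>lo)&(q[:,2]<lo+10)
    if k.sum()>30: print(lo,k.sum(),np.percentile(q[k],[5,50,95],axis=0)[:,:2].round(0).tolist())
E
```

```text
fixture mm [  2.7  31.  168.5] beta 8.0 pitch,yaw [-0.2 22.3]
[ -5.1  16.8 -16.3 111.9  16.   52.7 -98.3] 0.030523936233513186 [-0.37526457  1.14004483 -0.68682494] 0.34672506793867797
90 1241 [[-68.0, -5.0], [46.0, -4.0], [74.0, 7.0]]
100 1090 [[-63.0, -7.0], [54.0, -6.0], [75.0, 11.0]]
110 2187 [[-43.0, -16.0], [56.0, -9.0], [74.0, 14.0]]
120 537 [[-64.0, 15.0], [51.0, 16.0], [78.0, 25.0]]
130 643 [[-64.0, 18.0], [50.0, 20.0], [78.0, 27.0]]
140 715 [[-65.0, 22.0], [50.0, 24.0], [78.0, 26.0]]
150 861 [[-66.0, 25.0], [51.0, 27.0], [78.0, 47.0]]
160 1060 [[-66.0, 29.0], [50.0, 31.0], [78.0, 47.0]]
170 1614 [[-50.0, 33.0], [67.0, 35.0], [78.0, 54.0]]
180 3773 [[-38.0, 36.0], [57.0, 42.0], [77.0, 46.0]]
190 806 [[-36.0, 40.0], [58.0, 41.0], [76.0, 43.0]]
```

View pics/s6.png

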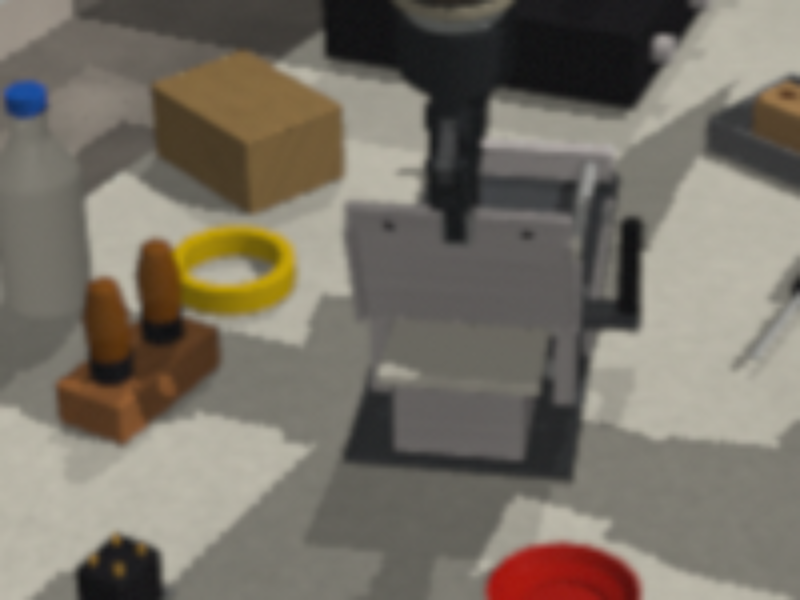

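Plate stands ~69°, held loosely between the fingers at (455,225). Continue up to the wall's lean and grip.

servo_tool(increments=[{"translation": [0,0.004,-0.0006],"twist": [1.5,0,0.2],"hand": 0.66},{"translation": [0,0.004,-0.0006],"twist": [1.5,0,0.2],"hand": 0.66},{"translation": [0,0.004,-0.0005],"twist": [1.5,0,0.1],"hand": 0.69},{"translation": [0,0.004,-0.0005],"twist": [1.5,0,0],"hand": 0.69},{"translation": [0,0.004,-0.0003],"twist": [1.5,0,0],"hand": 0.72},{"translation": [0,0.004,-0.0003],"twist": [1.5,0,0],"hand": 0.72},{"translation": [0,0.0041,-0.0002],"twist": [1.5,0,0],"hand": 0.75},{"translation": [0,0.0041,-0.0002],"twist": [1.5,0,0],"hand": 0.75},{"translation": [0,0.0041,0],"twist": [1.5,0,0],"hand": 0.77},{"translation": [0,0.0041,0],"twist": [1.5,0,0],"hand": 0.77}])

```text
time_s: 17.38
tool_pos: [0.5224, 0.0324, 0.1719]
eef_rot: [-173.0, -0.1, 21.8]
force: [-0.2, 0.0, -0.5]
finger_gap: 0.0193
finger_force: 0.0
```

servo_tool(increments=[{"translation": [0,0.0042,0],"twist": [1.5,0,0],"hand": 0.8},{"translation": [0,0.0042,0.0002],"twist": [1.5,0,0],"hand": 0.8},{"translation": [0,0.0042,0.0002],"twist": [1.5,0,0],"hand": 0.8},{"translation": [0,0,0],"twist": [0,0,0],"hand": 0.8},{"translation": [0,0,0],"twist": [0,0,0],"hand": 0.8}])

```text
time_s: 17.8
tool_pos: [0.5271, 0.0206, 0.1693]
eef_rot: [-168.6, -0.1, 21.7]
force: [-1.1, 0.4, 0.2]
finger_gap: 0.017
finger_force: 0.0
```

```bash
python3 - <<'E'
from h import *
infx(); s=bot.get_state();print(s["joint_positions"].round(1),s["finger_gap"],s["force"],s["finger_force"])
im=cam('side');save(im,'s7f.png');q=FX.inv().apply(cloud(im).reshape(-1,3)-W)*1000
def show(q):
  m=(abs(q[:,0])<100)&(q[:,1]>-60)&(q[:,1]<30)&(q[:,2]>86)&(q[:,2]<230)&((abs(q[:,0]-2)>35))
  for lo in range(90,220,15):
    k=m&(q[:,2]>lo)&(q[:,2]<lo+15)
    if k.sum()>15: print(lo,k.sum(),np.percentile(q[k],[3,50,97],axis=0)[:,:2].round(0).tolist())
show(q)
im=cam('wrist');save(im,'w7.png');q=FX.inv().apply(cloud(im).reshape(-1,3)-W)*1000; show(q)
E
```

```text
fixture mm [  2.5 -21.4 169.3] beta -11.4 pitch,yaw [-0.1 21.7]
[ 14.2  22.  -18.7 104.9  -4.6  57.7 -69.1] 0.01700614244205166 [-1.08302299  0.35910997  0.15860582] 0.0
90 178 [[-72.0, -7.0], [39.0, 6.0], [78.0, 21.0]]
105 169 [[-71.0, -7.0], [37.0, 2.0], [77.0, 16.0]]
120 163 [[-69.0, -10.0], [40.0, -3.0], [77.0, 12.0]]
135 164 [[-69.0, -15.0], [40.0, -8.0], [76.0, 6.0]]
150 167 [[-68.0, -20.0], [39.0, -12.0], [77.0, 0.0]]
165 169 [[-69.0, -25.0], [38.0, -17.0], [76.0, -1.0]]
180 133 [[-69.0, -28.0], [41.0, -21.0], [77.0, -5.0]]
90 202 [[-66.0, -0.0], [2.0, 5.0], [78.0, 15.0]]
105 283 [[-66.0, -7.0], [-39.0, 1.0], [78.0, 10.0]]
120 413 [[-66.0, -7.0], [-46.0, -3.0], [78.0, 6.0]]
135 567 [[-66.0, -11.0], [-65.0, -7.0], [78.0, -0.0]]
150 874 [[-66.0, -15.0], [-65.0, -11.0], [78.0, -1.0]]
165 749 [[-66.0, -22.0], [40.0, -16.0], [79.0, -5.0]]
180 4798 [[-40.0, -30.0], [61.0, -26.0], [78.0, -11.0]]
```

View pics/w7.png

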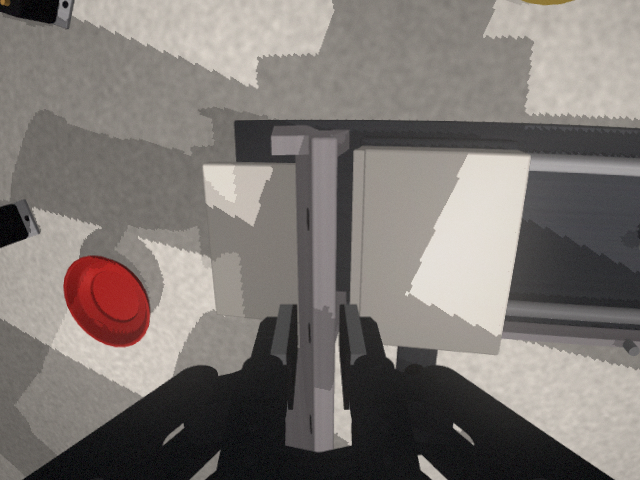

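Plate leans on the wall between both fingers (318,300). Grip it.

servo_tool(increments=[{"translation": [0,0,0],"twist": [0,0,0],"hand": 0.88},{"translation": [0,0,0],"twist": [0,0,0],"hand": 0.94},{"translation": [0,0,0],"twist": [0,0,0],"hand": 1},{"translation": [0,0,0],"twist": [0,0,0],"hand": 1},{"translation": [0,0,0],"twist": [0,0,0],"hand": 1},{"translation": [0,0,0],"twist": [0,0,0],"hand": 1}], squeeze=80)

```text
time_s: 18.4
tool_pos: [0.5266, 0.0239, 0.1706]
eef_rot: [-168.4, -0.2, 21.9]
force: [-3.8, 3.9, 8.0]
finger_gap: 0.0063
finger_force: 78.0
```

servo_tool(increments=[{"translation": [0,0,-0.005],"twist": [0,0,0],"hand": 1},{"translation": [0,0,-0.01],"twist": [0,0,0],"hand": 1},{"translation": [0,0,-0.01],"twist": [0,0,0],"hand": 1},{"translation": [0,0,-0.01],"twist": [0,0,0],"hand": 1},{"translation": [0,0,-0.01],"twist": [0,0,0],"hand": 1},{"translation": [0,0,-0.01],"twist": [0,0,0],"hand": 1},{"translation": [0,0,-0.01],"twist": [0,0,0],"hand": 1},{"translation": [0,0,0],"twist": [0,0,0],"hand": 1}])

```text
time_s: 19.07
tool_pos: [0.5334, 0.0077, 0.2353]
eef_rot: [-168.7, -0.3, 21.7]
force: [1.4, -0.9, -4.6]
finger_gap: 0.0061
finger_force: 79.9
```

```bash
python3 - <<'E'
from h import *
infx(); s=bot.get_state();print(s["joint_positions"].round(1),s["finger_gap"],s["force"],s["finger_force"])
im=cam('wrist');P=cloud(im);q=FX.inv().apply(P.reshape(-1,3)-W)*1000
z=q[:,2]
for n,m in dict(bed=(z>72)&(z<79)&(q[:,1]<-40)&(q[:,1]>-115)&(abs(q[:,0])<80),
  pl=(z>238)&(z<262)&(q[:,1]<0)&(q[:,1]>-60),
  stand=(z>72)&(z<79)&(q[:,1]>30)&(q[:,1]<70)&(abs(q[:,0])<80)).items():
    if m.sum(): print(n,m.sum(),np.percentile(q[m],[1,50,99],axis=0).round(1).tolist(),cv2.minAreaRect(q[m][:,:2].astype(np.float32)))
im=cam('side');cv2.imwrite('pics/s8.png',cv2.resize(im['pixels'][160:310,220:420,::-1],(800,600)))
q=FX.inv().apply(cloud(im).reshape(-1,3)-W)*1000
m=(abs(q[:,0])<100)&(q[:,1]>-70)&(q[:,1]<30)&(q[:,2]>86)&(q[:,2]<270)&((abs(q[:,0]-2)>35))
for lo in range(120,260,15):
    k=m&(q[:,2]>lo)&(q[:,2]<lo+15)
    if k.sum()>15: print(lo,k.sum(),np.percentile(q[k],[3,50,97],axis=0)[:,:2].round(0).tolist())
E
```

```text
fixture mm [  3.7 -35.7 235.3] beta -11.3 pitch,yaw [-0.3 21.7]
[ 15.5  18.6 -18.5  99.9  -5.4  65.9 -68.2] 0.0060835655579981295 [ 1.39088656 -0.86720078 -4.61294203] 79.87153172492981
bed 15828 [[-62.2, -114.3, 73.3], [7.0, -78.5, 75.0], [64.2, -40.8, 76.7]] ((0.3718109130859375, -77.50146484375), (130.4137420654297, 74.99122619628906), 0.005036465357989073)
pl 9746 [[-39.8, -55.3, 240.4], [25.3, -39.9, 256.5], [79.1, -23.4, 261.2]] ((19.337833404541016, -38.24468231201172), (123.78992462158203, 35.43149948120117), 12.05634880065918)
stand 5798 [[-53.3, 30.4, 73.2], [4.6, 49.7, 74.8], [54.4, 69.6, 76.4]] ((-0.22023773193359375, 50.00330352783203), (110.91780853271484, 39.9792366027832), 0.005776697304099798)
135 124 [[-68.0, -17.0], [40.0, -12.0], [76.0, -5.0]]
150 151 [[-68.0, -20.0], [40.0, -13.0], [78.0, -0.0]]
165 158 [[-69.0, -23.0], [39.0, -16.0], [75.0, -2.0]]
180 168 [[-69.0, -27.0], [41.0, -20.0], [77.0, -6.0]]
195 161 [[-69.0, -31.0], [42.0, -24.0], [77.0, -10.0]]
210 161 [[-68.0, -34.0], [40.0, -27.0], [78.0, -13.0]]
225 170 [[-69.0, -37.0], [40.0, -30.0], [76.0, -15.0]]
240 180 [[-69.0, -42.0], [38.0, -34.0], [78.0, -21.0]]
```

View pics/s8.png

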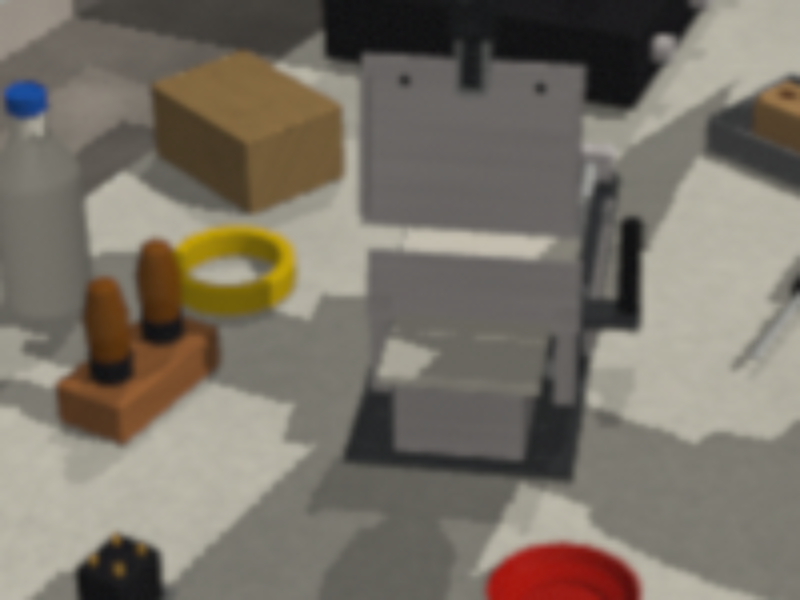

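Plate is held clear above the wall (hand at (470,80)), level. Carry it over the carrier.

```bash
python3 - <<'E'
from h import *
p,r=pose()
D=97
def tcp(Qy,Qz,B):
    b=np.radians(B);t=np.array([np.sin(b),-np.cos(b)]);n=np.array([-np.cos(b),-np.sin(b)])
    return np.array([Qy,Qz])-D*t-4*n
P=[(-42,139,11.3),(-42,100,11.3),(-42,82,11.3)]
B=[11.3+4.27*i for i in range(1,11)]
P+=[(-34-8*np.cos(np.radians(b)),82-4*(b-11.3)/43,b) for b in B]
poses=[(0.3,*tcp(y,z,b),-b,21.8) for y,z,b in P]
for q in poses: print(np.round(q,1))
plan(poses,[0]*20)
E
```

```text
[  0.3 -57.1 234.9 -11.3  21.8]
[  0.3 -57.1 195.9 -11.3  21.8]
[  0.3 -57.1 177.9 -11.3  21.8]
[  0.3 -63.9 176.1 -15.6  21.8]
[  0.3 -70.7 173.8 -19.8  21.8]
[  0.3 -77.3 171.  -24.1  21.8]
[  0.3 -83.6 167.7 -28.4  21.8]
[  0.3 -89.7 163.8 -32.6  21.8]
[  0.3 -95.5 159.6 -36.9  21.8]
[   0.3 -100.9  154.8  -41.2   21.8]
[   0.3 -105.9  149.7  -45.5   21.8]
[   0.3 -110.6  144.2  -49.7   21.8]
[   0.3 -114.8  138.3  -54.    21.8]
[-0.0025, 0.0215, -0.0058] [-0.1, -0.2, -0.1] hand 1.0
[-0.0, 0.0076, 0.0382] [0.0, 0.0, 0.0] hand 1.0
[-0.0, 0.0035, 0.0177] [0.0, 0.0, 0.0] hand 1.0
[0.0, 0.007, 0.0004] [4.3, 0.0, 0.0] hand 1.0
[0.0, 0.0072, 0.0004] [4.3, 0.0, -0.0] hand 1.0
[-0.0, 0.0072, 0.0004] [4.3, -0.0, 0.0] hand 1.0
[-0.0, 0.0072, 0.0004] [4.3, 0.0, 0.0] hand 1.0
[0.0, 0.0072, 0.0005] [4.3, -0.0, 0.0] hand 1.0
[-0.0, 0.0072, 0.0005] [4.3, 0.0, 0.0] hand 1.0
[0.0, 0.0072, 0.0005] [4.3, 0.0, -0.0] hand 1.0
[0.0, 0.0072, 0.0005] [4.3, -0.0, -0.0] hand 1.0
[-0.0, 0.0072, 0.0006] [4.3, 0.0, -0.0] hand 1.0
[0.0, 0.0072, 0.0006] [4.3, -0.0, 0.0] hand 1.0
```

servo_tool(increments=[{"translation": [-0.0015,0.011,-0.003],"twist": [0,0,0],"hand": 1},{"translation": [-0.0015,0.0105,-0.003],"twist": [-0.1,-0.2,-0.1],"hand": 1},{"translation": [0,0,0],"twist": [0,0,0],"hand": 1},{"translation": [0,0.002,0.0095],"twist": [0,0,0],"hand": 1},{"translation": [0,0.002,0.0095],"twist": [0,0,0],"hand": 1},{"translation": [0,0.002,0.0095],"twist": [0,0,0],"hand": 1},{"translation": [0,0.0016,0.0095],"twist": [0,0,0],"hand": 1},{"translation": [0,0.0017,0.009],"twist": [0,0,0],"hand": 1},{"translation": [0,0.0018,0.0087],"twist": [0,0,0],"hand": 1},{"translation": [0,0,0],"twist": [0,0,0],"hand": 1}])

```text
time_s: 20.0
tool_pos: [0.5362, -0.0127, 0.1756]
eef_rot: [-168.6, 0.2, 21.9]
force: [-0.8, -0.6, -4.4]
finger_gap: 0.0064
finger_force: 79.5
```

```bash
python3 - <<'E'
from h import *
infx(); s=bot.get_state();print(s["force"])
im=cam('wrist');save(im,'w9.png');q=FX.inv().apply(cloud(im).reshape(-1,3)-W)*1000
z=q[:,2]
m=(z>180)&(z<210)&(q[:,1]<-40)&(q[:,1]>-85)&(q[:,0]>45); print("right end",np.percentile(q[m],[1,50,99],axis=0).round(1).tolist())
m=(z>72)&(z<79)&(q[:,1]<-60)&(q[:,1]>-115)&(abs(q[:,0])<80); print("bed",np.percentile(q[m],[.5,99.5],axis=0).round(1).tolist())
im=cam('top');save(im,'t9.png');q=FX.inv().apply(cloud(im).reshape(-1,3)-W)*1000;z=q[:,2]
m=(z>150)&(z<210)&(q[:,1]<-30)&(q[:,1]>-85)&(abs(q[:,0])<90); print("plate from top",m.sum(),np.percentile(q[m],[2,50,98],axis=0).round(1).tolist())
im=cam('side');q=FX.inv().apply(cloud(im).reshape(-1,3)-W)*1000
m=(abs(q[:,0])<100)&(q[:,1]>-90)&(q[:,1]<-20)&(q[:,2]>86)&(q[:,2]<240)&((abs(q[:,0]-2)>35))
for lo in range(120,210,15):
    k=m&(q[:,2]>lo)&(q[:,2]<lo+15)
    if k.sum()>15: print(lo,k.sum(),np.percentile(q[k],[3,50,97],axis=0)[:,:2].round(0).tolist())
E
```

```text
fixture mm [ -1.4 -55.6 175.6] beta -11.4 pitch,yaw [ 0.2 21.9]
[-0.81699299 -0.61974199 -4.35441889]
right end [[45.5, -63.6, 184.0], [65.0, -58.8, 196.2], [74.2, -42.8, 198.2]]
bed [[-63.0, -114.7, 73.1], [64.8, -60.3, 76.7]]
plate from top 453 [[-73.0, -62.7, 152.0], [-14.9, -52.2, 187.0], [74.7, -35.9, 201.2]]
120 157 [[-72.0, -46.0], [-33.0, -40.0], [75.0, -27.0]]
135 152 [[-72.0, -50.0], [2.0, -43.0], [73.0, -29.0]]
150 163 [[-73.0, -54.0], [38.0, -47.0], [73.0, -34.0]]
165 148 [[-72.0, -57.0], [-35.0, -50.0], [74.0, -34.0]]
180 173 [[-73.0, -60.0], [-35.0, -53.0], [75.0, -40.0]]
195 49 [[-69.0, -64.0], [41.0, -56.0], [74.0, -51.0]]
```

View pics/w9.png

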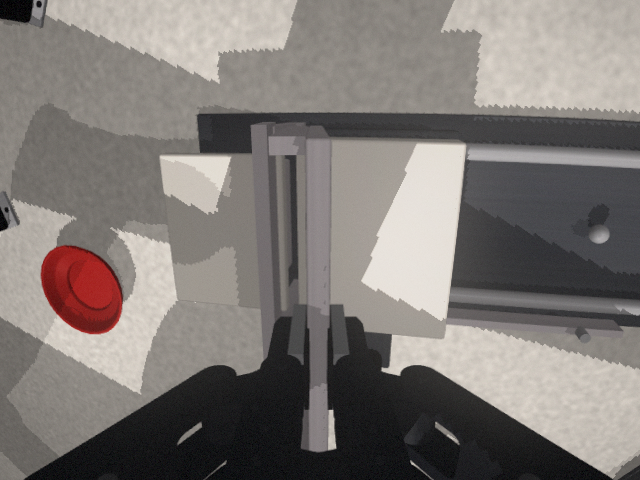

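servo_tool(increments=[{"translation": [0.0005,0.0033,-0.0027],"twist": [0,0,0],"hand": 1},{"translation": [0,0,0],"twist": [0,0,0],"hand": 1},{"translation": [0,0.0072,0.0004],"twist": [4.3,0,0],"hand": 1},{"translation": [0,0.0072,0.0004],"twist": [4.3,0,0],"hand": 1},{"translation": [0,0.0072,0.0004],"twist": [4.3,0,0],"hand": 1},{"translation": [0,0.0072,0.0004],"twist": [4.3,0,0],"hand": 1},{"translation": [0,0.0072,0.0005],"twist": [4.3,0,0],"hand": 1},{"translation": [0,0.0072,0.0005],"twist": [4.3,0,0],"hand": 1},{"translation": [0,0,0],"twist": [0,0,0],"hand": 1}])

```text
time_s: 20.9
tool_pos: [0.5537, -0.0574, 0.1579]
eef_rot: [-142.7, 0.2, 21.5]
force: [-1.4, -2.5, -5.3]
finger_gap: 0.0061
finger_force: 79.8
```

```bash
python3 - <<'E'
from h import *
infx(); s=bot.get_state();print(s["force"],s["joint_positions"].round(1),s["finger_gap"])
E
```

```text
fixture mm [  -1.7 -103.7  157.9] beta -37.3 pitch,yaw [ 0.2 21.5]
[-1.42437959 -2.4692143  -5.29754922] [ 30.9  38.5 -19.9  89.3 -18.2  77.  -48.1] 0.006059262067311448
```

servo_tool(increments=[{"translation": [0,0.0072,0.0005],"twist": [4.3,0,0],"hand": 1},{"translation": [0,0.0072,0.0005],"twist": [4.3,0,0],"hand": 1},{"translation": [0,0.0072,0.0006],"twist": [4.3,0,0],"hand": 1},{"translation": [0,0.0072,0.0006],"twist": [4.3,0,0],"hand": 1},{"translation": [0,0,0],"twist": [0,0,0],"hand": 1}])

```text
time_s: 21.32
tool_pos: [0.5599, -0.0731, 0.1354]
eef_rot: [-125.5, 0.3, 21.7]
force: [-2.5, -1.6, -5.3]
finger_gap: 0.0065
finger_force: 79.9
```

```bash
python3 - <<'E'
from h import *
infx(); s=bot.get_state();print(s["force"],s["joint_positions"].round(1),s["finger_gap"])
im=cam('wrist');save(im,'w10.png')
im=cam('side');q=FX.inv().apply(cloud(im).reshape(-1,3)-W)*1000
m=(abs(q[:,0])<66)&(q[:,1]>-160)&(q[:,1]<-20)&(q[:,2]>70)&(q[:,2]<200)&((abs(q[:,0]-2)>30))
for lo in range(-160,-20,10):
    k=m&(q[:,1]>lo)&(q[:,1]<lo+10)
    if k.sum()>8: print(lo+5,k.sum(),np.percentile(q[k][:,2],[10,50,90]).round(0).tolist())
E
```

```text
fixture mm [  -1.7 -120.5  135.4] beta -54.5 pitch,yaw [ 0.3 21.7]
[-2.4885361  -1.55757346 -5.25175138] [ 35.8  50.9 -21.4  80.6 -23.5  88.6 -43.4] 0.006538133958024212
-135 45 [141.0, 147.0, 151.0]
-125 83 [139.0, 144.0, 149.0]
-115 98 [131.0, 137.0, 142.0]
-105 91 [125.0, 130.0, 136.0]
-95 96 [117.0, 123.0, 129.0]
-85 91 [111.0, 116.0, 121.0]
-75 91 [105.0, 110.0, 115.0]
-65 106 [97.0, 102.0, 108.0]
-55 70 [93.0, 97.0, 102.0]
```

View pics/w10.png

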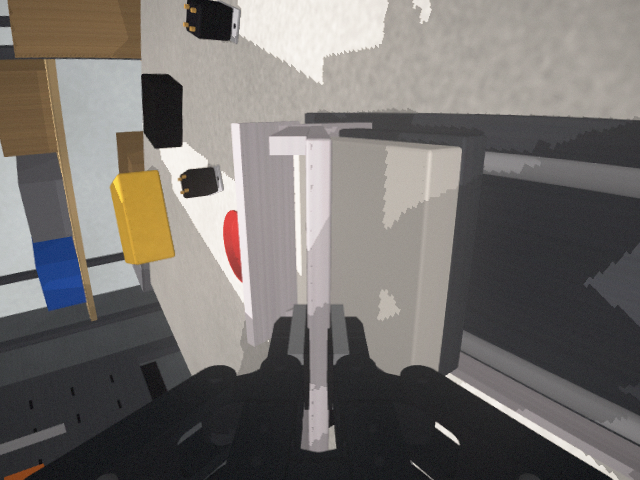

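servo_tool(increments=[{"translation": [0,0.0068,0.0003],"twist": [4,0,0],"hand": 1},{"translation": [0,0.0068,0.0003],"twist": [4,0,0],"hand": 1},{"translation": [0,0.0068,0.0003],"twist": [4,0,0],"hand": 1},{"translation": [0,0,0],"twist": [0,0,0],"hand": 1},{"translation": [0,0,0],"twist": [0,0,0],"hand": 1}])

```text
time_s: 21.83
tool_pos: [0.5648, -0.0786, 0.1224]
eef_rot: [-113.8, 0.0, 21.9]
force: [1.2, 0.7, -4.4]
finger_gap: 0.0065
finger_force: 80.0
```

```bash
python3 - <<'E'
from h import *
infx(); s=bot.get_state();print(s["force"],s["joint_positions"].round(1),s["finger_gap"])
im=cam('side');q=FX.inv().apply(cloud(im).reshape(-1,3)-W)*1000
m=(abs(q[:,0])<66)&(q[:,1]>-160)&(q[:,1]<-20)&(q[:,2]>70)&(q[:,2]<200)&((abs(q[:,0]-2)>30))
for lo in range(-160,-20,10):
    k=m&(q[:,1]>lo)&(q[:,1]<lo+10)
    if k.sum()>8: print(lo+5,k.sum(),np.percentile(q[k][:,2],[10,50,90]).round(0).tolist())
E
```

```text
fixture mm [   0.7 -127.5  122.4] beta -66.2 pitch,yaw [ 0.  21.9]
[ 1.18496204  0.68693887 -4.36371984] [ 37.7  59.4 -22.6  74.6 -26.8  96.4 -42. ] 0.006518757800348824
-145 34 [127.0, 130.0, 133.0]
-135 79 [123.0, 128.0, 133.0]
-125 64 [120.0, 124.0, 128.0]
-115 79 [114.0, 120.0, 124.0]
-105 69 [111.0, 115.0, 119.0]
-95 73 [106.0, 111.0, 115.0]
-85 71 [104.0, 107.0, 111.0]
-75 80 [98.0, 103.0, 106.0]
-65 79 [94.0, 98.0, 103.0]
-55 46 [92.0, 95.0, 99.0]
```

servo_tool(increments=[{"translation": [0,0.001,0.0027],"twist": [0,0,0],"hand": 1},{"translation": [0,0.001,0.0026],"twist": [0,0,0],"hand": 1},{"translation": [0,0,0],"twist": [0,0,0],"hand": 1},{"translation": [0,0,0],"twist": [0,0,0],"hand": 1}])

```text
time_s: 22.22
tool_pos: [0.5632, -0.0749, 0.1193]
eef_rot: [-113.7, -0.0, 21.9]
force: [-0.3, 0.2, -4.8]
finger_gap: 0.0063
finger_force: 80.0
```

servo_tool(increments=[{"translation": [0,0,0],"twist": [0,0,0],"hand": 0.85},{"translation": [0,0,0],"twist": [0,0,0],"hand": 0.8},{"translation": [0,0,0],"twist": [0,0,0],"hand": 0.75},{"translation": [0,0,0],"twist": [0,0,0],"hand": 0.7},{"translation": [0,0,0],"twist": [0,0,0],"hand": 0.65},{"translation": [0,0,0],"twist": [0,0,0],"hand": 0.65}])

```text
time_s: 22.72
tool_pos: [0.563, -0.0754, 0.1183]
eef_rot: [-113.6, 0.0, 21.9]
force: [0.5, 1.3, -2.4]
finger_gap: 0.0298
finger_force: 0.9
```

```bash
cat >> h.py <<'E'
def prof():
    im=cam('side');q=FX.inv().apply(cloud(im).reshape(-1,3)-W)*1000
    m=(abs(q[:,0])<66)&(q[:,1]>-175)&(q[:,1]<-20)&(q[:,2]>70)&(q[:,2]<200)&((abs(q[:,0]-2)>30))
    for lo in range(-170,-20,15):
        k=m&(q[:,1]>lo)&(q[:,1]<lo+15)
        if k.sum()>8: print(lo+7.5,k.sum(),np.percentile(q[k][:,2],[10,50,90]).round(0).tolist())
    return im
E
python3 - <<'E'
from h import *
infx(); s=bot.get_state();print(s["force"],s["finger_gap"],s["finger_force"]); prof()
im=cam('wrist');save(im,'w11.png')
E
```

```text
fixture mm [   0.3 -123.8  118.3] beta -66.4 pitch,yaw [ 0.  21.9]
[ 0.4662037   1.30277298 -2.35677793] 0.02976958998296066 0.8954503902350552
-147.5 40 [112.0, 117.0, 119.0]
-132.5 94 [110.0, 114.0, 118.0]
-117.5 87 [106.0, 109.0, 113.0]
-102.5 108 [100.0, 104.0, 108.0]
-87.5 103 [94.0, 99.0, 103.0]
-72.5 110 [90.0, 94.0, 98.0]
-57.5 38 [89.0, 92.0, 94.0]
```

View pics/w11.png

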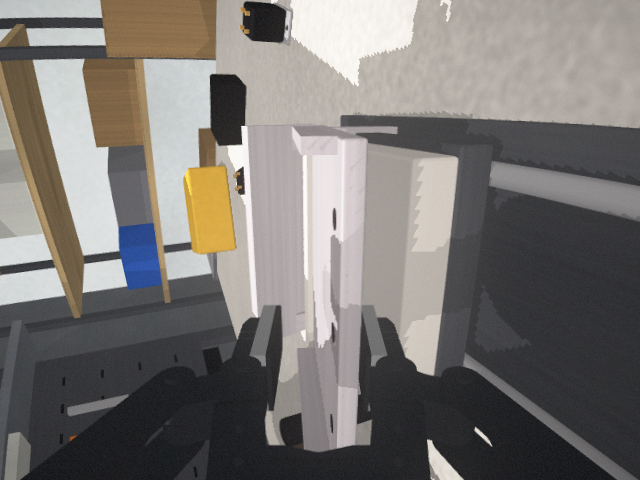

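servo_tool(increments=[{"translation": [0,0.005,0.0012],"twist": [0,0,0],"hand": 0.65},{"translation": [0,0.005,0.0012],"twist": [0,0,0],"hand": 0.65},{"translation": [0,0.005,0.0012],"twist": [0,0,0],"hand": 0.65},{"translation": [0,0.005,0.0014],"twist": [0,0,0],"hand": 0.65},{"translation": [0,0.005,0.0016],"twist": [0,0,0],"hand": 0.65},{"translation": [0,0.004,0.0016],"twist": [0,0,0],"hand": 0.65},{"translation": [0,0.004,0.0016],"twist": [0,0,0],"hand": 0.65},{"translation": [0,0,0],"twist": [0,0,0],"hand": 0.65},{"translation": [0,0,0],"twist": [0,0,0],"hand": 0.65}])

```text
time_s: 23.57
tool_pos: [0.5644, -0.0792, 0.0839]
eef_rot: [-113.6, 0.0, 21.9]
force: [-0.2, -0.2, -1.8]
finger_gap: 0.0299
finger_force: 1.0
```

```bash
python3 - <<'E'
from h import *
infx(); s=bot.get_state();print(s["force"],s["finger_gap"],s["finger_force"]); prof()
E
```

```text
fixture mm [ 1.000e-01 -1.279e+02  8.390e+01] beta -66.4 pitch,yaw [ 0.  21.9]
[-0.22780948 -0.15729037 -1.8339888 ] 0.029898276462745222 0.9500010497868061
-147.5 53 [81.0, 83.0, 86.0]
-132.5 66 [80.0, 83.0, 86.0]
-117.5 61 [81.0, 83.0, 85.0]
-102.5 76 [80.0, 82.0, 85.0]
-87.5 67 [80.0, 82.0, 85.0]
-72.5 36 [81.0, 83.0, 85.0]
```

servo_tool(increments=[{"translation": [0,0.0025,0.001],"twist": [0,0,0],"hand": 0.65},{"translation": [0,0.0025,0.001],"twist": [0,0,0],"hand": 0.65},{"translation": [0,0,0],"twist": [0,0,0],"hand": 0.65},{"translation": [0,0,-0.008],"twist": [0,0,0],"hand": 0.65},{"translation": [0,0,-0.012],"twist": [0,0,0],"hand": 0.65},{"translation": [0,0,-0.015],"twist": [0,0,0],"hand": 0.65},{"translation": [0,0,-0.015],"twist": [0,0,0],"hand": 0.65},{"translation": [0,0,-0.015],"twist": [0,0,0],"hand": 0.65},{"translation": [0,0,0],"twist": [0,0,0],"hand": 1},{"translation": [0,0,0],"twist": [0,0,0],"hand": 1}])

```text
time_s: 24.45
tool_pos: [0.5872, -0.1355, 0.1051]
eef_rot: [-113.7, -0.0, 21.8]
force: [0.2, 1.2, -0.3]
finger_gap: 0.0064
finger_force: 0.0
```

```bash
cat >> h.py <<'E'
def meas(name,q,m,fn=None):
    r=cv2.minAreaRect(q[m][:,:2].astype(np.float32)); print(name,m.sum(),np.round(r[0],1),np.round(r[1],1),round(r[2],1),"x",np.percentile(q[m][:,0],[.5,99.5]).round(1),"y",np.percentile(q[m][:,1],[.5,99.5]).round(1),"z",np.median(q[m][:,2]).round(1))
def fq(name,fn=None):
    im=cam(name)
    if fn: save(im,fn)
    return FX.inv().apply(cloud(im).reshape(-1,3)-W)*1000
E
python3 - <<'E'
from h import *
infx(); s=bot.get_state();print(s["force"],s["joint_positions"].round(1),s["finger_gap"])
for n in("wrist","top"):
    q=fq(n,n[0]+"12.png");z=q[:,2]; a=abs(q[:,0])<85
    meas("plate",q,(z>79)&(z<87)&(q[:,1]<-35)&(q[:,1]>-170)&(abs(q[:,0])<66))
    meas("flanges",q,(z>90)&(z<99)&(q[:,1]<-20)&(q[:,1]>-165)&a)
    meas("lip",q,(z>82)&(z<88)&(q[:,1]<-21)&(q[:,1]>-36)&a)
E
```

```text
fixture mm [   0.4 -188.6  105.1] beta -66.3 pitch,yaw [-0.  21.8]
[ 0.19749126  1.1816977  -0.30549089] [ 38.6  64.5 -21.3  64.8 -25.1 102.3 -42.1] 0.006424114270988033
plate 12953 [  0.  -95.4] [120.5 132. ] 90.0 x [-64.   65.5] y [-154.5  -36.3] z 82.7
flanges 954 [  0.7 -93.9] [150.2 101.8] 0.2 x [-73.6  75.9] y [-144.5  -44.2] z 94.6
lip 898 [ -0.1 -29.4] [ 13.2 134.1] 89.9 x [-63.8  64.6] y [-35.9 -24. ] z 83.8
plate 1786 [ -0.1 -94.1] [131.7 118. ] 0.2 x [-65.2  65.5] y [-152.4  -35.6] z 83.0
flanges 174 [  2.6 -83.3] [118.5 150.8] 89.9 x [-72.8  77.5] y [-142.4  -26.3] z 94.5
lip 115 [  3.4 -29.6] [141.6  12.3] 0.2 x [-65.3  72.6] y [-35.8 -23.3] z 84.7
```

View pics/w12.png

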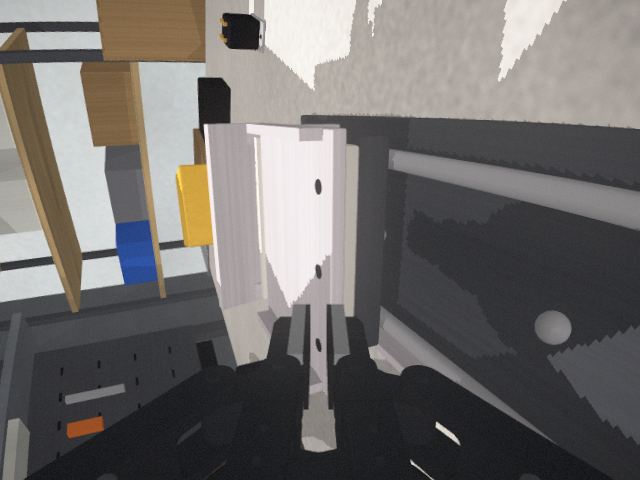

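Plate lies flat on the carrier, flanges up, squarely and ~4 mm from the lip. Now the transformers.

servo_tool(increments=[{"translation": [0,-0.032,-0.014],"twist": [0,0,0],"hand": 0.4},{"translation": [0,-0.032,-0.014],"twist": [0,0,0],"hand": 0.2},{"translation": [0,-0.032,-0.014],"twist": [0,0,0],"hand": 0},{"translation": [0,-0.032,-0.014],"twist": [0,0,0],"hand": 0},{"translation": [0,0,0],"twist": [-6.8,0,0],"hand": 0},{"translation": [0,0,0],"twist": [-6.8,0,0],"hand": 0},{"translation": [0,0,0],"twist": [-6.8,0,0],"hand": 0},{"translation": [0,0,0],"twist": [-6.8,0,0],"hand": 0},{"translation": [0,0,0],"twist": [-6.8,0,0],"hand": 0},{"translation": [0,0,0],"twist": [-6.8,0,0],"hand": 0}])

```text
time_s: 25.38
tool_pos: [0.5863, -0.1324, 0.2284]
eef_rot: [-154.5, 0.2, 22.2]
force: [-0.4, 0.1, -1.0]
finger_gap: 0.0856
finger_force: 0.0
```

servo_tool(increments=[{"translation": [0,0,0],"twist": [-6.8,0,0],"hand": 0},{"translation": [0,0,0],"twist": [-6.8,0,0],"hand": 0},{"translation": [0,0,0],"twist": [-6.8,0,0],"hand": 0},{"translation": [0,0,0],"twist": [-5.1,0,0],"hand": 0},{"translation": [0,0,0],"twist": [0,0,0],"hand": 0}])

```text
time_s: 25.8
tool_pos: [0.5856, -0.1269, 0.2296]
eef_rot: [-180.0, 0.2, 22.7]
force: [0.1, 1.8, 0.5]
finger_gap: 0.0852
finger_force: 0.0
```

```bash
python3 - <<'E'
from h import *
infx(); s=bot.get_state();print(s["tool_pos"],s["eef_rot"],s["joint_positions"].round(1))
im=cam("top");P=cloud(im).reshape(-1,3)*1000
for c in((598,348),(372,352)):
    m=(P[:,2]>35)&(P[:,2]<60)&(np.hypot(P[:,0]-c[0],P[:,1]-c[1])<75)
    if m.sum(): print(m.sum(),cv2.minAreaRect(P[m][:,:2].astype(np.float32)))
q=FX.inv().apply(P/1000-W)*1000;z=q[:,2]
meas("flanges",q,(z>90)&(z<99)&(q[:,1]<-40)&(q[:,1]>-165)&(abs(q[:,0])<85))
go([.598,.348,.25],[180,0,90])
E
```

```text
fixture mm [   2.  -180.   229.6] beta -0.0 pitch,yaw [ 0.2 22.7]
[ 0.58555498 -0.12688935  0.22963595] [-1.79961203e+02  1.61855803e-01  2.27091867e+01] [ 34.1  25.5 -36.4  93.4  16.2  66.6 -73.5]
225 ((598.1182861328125, 347.90179443359375), (38.014976501464844, 48.22583770751953), 0.7703630924224854)
240 ((372.25946044921875, 351.7823486328125), (37.95547866821289, 47.202728271484375), 37.810794830322266)
flanges 170 [  2.5 -92.8] [150.3 100.1] 0.3 x [-72.7  77.6] y [-142.6  -43.3] z 94.8
shift [ 0.1942 -0.436  -0.0197] turn [-3.800e-01  5.000e-02 -6.745e+01] shift after [ 0.4771  0.0124 -0.0209]
```

servo_tool(increments=[{"translation": [0,0,-0.01],"twist": [0,0,-6.75],"hand": 0},{"translation": [0,0,-0.01],"twist": [0,0,-6.75],"hand": 0},{"translation": [0,0,0],"twist": [0,0,-6.75],"hand": 0},{"translation": [0,0,0],"twist": [0,0,-6.75],"hand": 0},{"translation": [0,0,0],"twist": [0,0,-6.75],"hand": 0},{"translation": [0,0,0],"twist": [0,0,-6.75],"hand": 0},{"translation": [0,0,0],"twist": [0,0,-6.75],"hand": 0},{"translation": [0,0,0],"twist": [0,0,-6.75],"hand": 0},{"translation": [0,0,0],"twist": [0,0,-6.75],"hand": 0},{"translation": [0,0,0],"twist": [0,0,-6.75],"hand": 0}])

```text
time_s: 26.68
tool_pos: [0.5861, -0.1344, 0.2468]
eef_rot: [-179.5, -0.4, 89.9]
force: [-0.3, 0.6, -0.6]
finger_gap: 0.0851
finger_force: 0.0
```

servo_tool(increments=[{"translation": [0.034,0.001,0],"twist": [0,0,0],"hand": 0},{"translation": [0.034,0.001,0],"twist": [0,0,0],"hand": 0},{"translation": [0.034,0.001,0],"twist": [0,0,0],"hand": 0},{"translation": [0.034,0.001,0],"twist": [0,0,0],"hand": 0},{"translation": [0.034,0.001,0],"twist": [0,0,0],"hand": 0},{"translation": [0.034,0.001,0],"twist": [0,0,0],"hand": 0},{"translation": [0.034,0.001,0],"twist": [0,0,0],"hand": 0},{"translation": [0.034,0.001,0],"twist": [0,0,0],"hand": 0},{"translation": [0.034,0.001,0],"twist": [0,0,0],"hand": 0},{"translation": [0.034,0.001,0],"twist": [0,0,0],"hand": 0}])

```text
time_s: 27.52
tool_pos: [0.5988, 0.207, 0.2477]
eef_rot: [-179.4, -0.2, 89.5]
force: [1.1, 1.1, 0.8]
finger_gap: 0.0853
finger_force: 0.0
```

servo_tool(increments=[{"translation": [0.034,0.001,0],"twist": [0,0,0],"hand": 0},{"translation": [0.034,0.001,0],"twist": [0,0,0],"hand": 0},{"translation": [0.034,0,0],"twist": [0,0,0],"hand": 0},{"translation": [0.034,0,0],"twist": [0,0,0],"hand": 0},{"translation": [0,0,0],"twist": [0,0,0],"hand": 0},{"translation": [0,0,0],"twist": [0,0,0],"hand": 0}])

```text
time_s: 28.02
tool_pos: [0.6004, 0.3447, 0.2475]
eef_rot: [-179.4, -0.2, 89.8]
force: [0.7, -0.5, -0.5]
finger_gap: 0.0852
finger_force: 0.0
```

```bash
cat >> h.py <<'E'
def tx(cx,cy,rad=60,fn=None):
    im=cam("wrist")
    if fn: save(im,fn)
    P=cloud(im).reshape(-1,3)*1000
    d=np.hypot(P[:,0]-cx,P[:,1]-cy)<rad
    m=(P[:,2]>40)&(P[:,2]<48)&d; print("top",m.sum(),cv2.minAreaRect(P[m][:,:2].astype(np.float32)))
    m=(P[:,2]>2.2)&(P[:,2]<48)&d; print("foot",m.sum(),cv2.minAreaRect(P[m][:,:2].astype(np.float32)))
E
python3 - <<'E'
from h import *
print(bot.get_state()["joint_positions"].round(1))
tx(598,348,fn="w13.png"); go([.598,.348,.02],[180,0,90])
E
```

```text
[ -4.5  38.3 -49.7  76.9  28.2  77.9 -54. ]
top 1968 ((597.2064208984375, 346.6742858886719), (46.2387809753418, 37.56798553466797), 88.8014907836914)
foot 2613 ((597.1759643554688, 346.1548156738281), (103.92565155029297, 100.08755493164062), 72.90023803710938)
shift [ 0.0048 -0.0011  0.2277] turn [-0.58 -0.15 -0.32] shift after [ 0.0054 -0.0034  0.2276]
```

servo_tool(increments=[{"translation": [0,0,0],"twist": [-0.6,-0.15,0.9],"hand": 0},{"translation": [0.0042,-0.0041,0.03],"twist": [0,0,0],"hand": 0},{"translation": [0,0,0.035],"twist": [0,0,0],"hand": 0},{"translation": [0,0,0.035],"twist": [0,0,0],"hand": 0},{"translation": [0,0,0.035],"twist": [0,0,0],"hand": 0},{"translation": [0,0,0],"twist": [0,0,0],"hand": 0}])

```text
time_s: 28.57
tool_pos: [0.5961, 0.3417, 0.1067]
eef_rot: [-179.8, 0.4, 88.6]
force: [-1.0, -1.4, -2.2]
finger_gap: 0.0852
finger_force: 0.0
```

```bash
python3 - <<'E'
from h import *
tx(598,348); go([.5973,.3468,.018],[180,0,88.8])
E
```

```text
top 4870 ((596.8042602539062, 347.01617431640625), (38.004615783691406, 45.65312194824219), 0.26264873147010803)
foot 6738 ((584.27490234375, 346.78265380859375), (89.89389038085938, 74.3082046508789), 58.46263885498047)
shift [0.0038 0.0001 0.0927] turn [-0.06  0.25 -0.21] shift after [0.0034 0.     0.0927]
```

servo_tool(increments=[{"translation": [0.0035,0,0.02],"twist": [0,0,0],"hand": 0},{"translation": [0,0,0.03],"twist": [0,0,0],"hand": 0},{"translation": [0,0,0.025],"twist": [0,0,0],"hand": 0},{"translation": [0,0,0.017],"twist": [0,0,0],"hand": 0},{"translation": [0,0,0],"twist": [0,0,0],"hand": 0.3},{"translation": [0,0,0],"twist": [0,0,0],"hand": 0.45},{"translation": [0,0,0],"twist": [0,0,0],"hand": 0.8},{"translation": [0,0,0],"twist": [0,0,0],"hand": 0.8},{"translation": [0,0,0],"twist": [0,0,0],"hand": 0.8},{"translation": [0,0,0],"twist": [0,0,0],"hand": 0.8}], squeeze=50)

```text
time_s: 29.45
tool_pos: [0.5995, 0.352, 0.0251]
eef_rot: [179.6, -0.1, 88.8]
force: [-0.6, -0.9, 7.0]
finger_gap: 0.0368
finger_force: 52.2
```

servo_tool(increments=[{"translation": [0,0,0],"twist": [0,0,0],"hand": 0.8},{"translation": [0,0,-0.02],"twist": [0,0,0],"hand": 0.8},{"translation": [0,0,-0.03],"twist": [0,0,0],"hand": 0.8},{"translation": [0,0,-0.03],"twist": [0,0,0],"hand": 0.8},{"translation": [0,0,-0.03],"twist": [0,0,0],"hand": 0.8},{"translation": [0,0,-0.03],"twist": [0,0,0],"hand": 0.8},{"translation": [0,0,-0.03],"twist": [0,0,0],"hand": 0.8},{"translation": [0,0,0],"twist": [0,0,0],"hand": 0.8}])

```text
time_s: 30.12
tool_pos: [0.5993, 0.3533, 0.2002]
eef_rot: [179.3, -0.4, 88.8]
force: [0.7, 1.9, -2.4]
finger_gap: 0.0371
finger_force: 51.4
```

```bash
python3 - <<'E'
from h import *
infx(); print(bot.get_state()["joint_positions"].round(1), fx(36,-94,190))
go(fx(36,-94,190),[180,0,111.8])
E
```

```text
fixture mm [193.2 260.7 200.2] beta 0.7 pitch,yaw [-0.4 88.8]
[ -5.5  39.7 -48.4  80.9  30.5  72.  -57.6] [ 0.58513407 -0.03440843  0.19      ]
shift [-0.388  -0.006   0.0077] turn [  0.78  -0.21 -23.02] shift after [-0.3547 -0.1572  0.0102]
```

servo_tool(increments=[{"translation": [0,0,0],"twist": [0.3,0,-5.75],"hand": 0.8},{"translation": [0,0,0],"twist": [0.3,0,-5.75],"hand": 0.8},{"translation": [0,0,0],"twist": [0.2,0,-5.75],"hand": 0.8},{"translation": [0,0,0],"twist": [0,-0.2,-5.75],"hand": 0.8},{"translation": [-0.0273,-0.0121,0],"twist": [0,0,0],"hand": 0.8},{"translation": [-0.0273,-0.0121,0],"twist": [0,0,0],"hand": 0.8},{"translation": [-0.0273,-0.0121,0],"twist": [0,0,0],"hand": 0.8},{"translation": [-0.0273,-0.0121,0],"twist": [0,0,0],"hand": 0.8},{"translation": [-0.0273,-0.0121,0],"twist": [0,0,0],"hand": 0.8},{"translation": [-0.0273,-0.0121,0],"twist": [0,0,0],"hand": 0.8}])

```text
time_s: 30.95
tool_pos: [0.5905, 0.1702, 0.193]
eef_rot: [-179.4, 0.1, 111.8]
force: [0.8, -0.6, -3.3]
finger_gap: 0.0375
finger_force: 51.5
```

servo_tool(increments=[{"translation": [-0.0273,-0.0121,0],"twist": [0,0,0],"hand": 0.8},{"translation": [-0.0273,-0.0121,0],"twist": [0,0,0],"hand": 0.8},{"translation": [-0.0273,-0.0121,0],"twist": [0,0,0],"hand": 0.8},{"translation": [-0.0273,-0.0121,0],"twist": [0,0,0],"hand": 0.8},{"translation": [-0.0273,-0.0121,0],"twist": [0,0,0],"hand": 0.8},{"translation": [-0.0273,-0.0121,0],"twist": [0,0,0],"hand": 0.8},{"translation": [-0.0273,-0.0121,0.01],"twist": [0,0,0],"hand": 0.8},{"translation": [0,0,0],"twist": [0,0,0],"hand": 0.8},{"translation": [0,0,0],"twist": [0,0,0],"hand": 0.8}])

```text
time_s: 31.7
tool_pos: [0.5824, -0.0402, 0.1833]
eef_rot: [-179.4, 0.1, 111.5]
force: [0.0, 0.5, -3.6]
finger_gap: 0.0368
finger_force: 51.4
```

```bash
python3 - <<'E'
from h import *
infx(); s=bot.get_state();print(s["joint_positions"].round(1),s["finger_gap"])
im=cam("side");P=cloud(im);q=FX.inv().apply(P.reshape(-1,3)-W)*1000
m=(abs(q[:,0]-36)<45)&(abs(q[:,1]+94)<45)&(q[:,2]>130)&(q[:,2]<215)
for lo in range(130,215,6):
    k=m&(q[:,2]>lo)&(q[:,2]<=lo+6)
    if k.sum()>3: print(lo,k.sum(),np.percentile(q[k],[3,97],axis=0)[:,:2].round(0).tolist())
cv2.imwrite('pics/s14.png',cv2.resize(im['pixels'][130:280,240:440,::-1],(800,600)))
gof(36,-94,120,0,111.8)
E
```

```text
fixture mm [ 31.3 -98.4 183.3] beta -0.6 pitch,yaw [1.000e-01 1.115e+02]
[ 38.7  33.8 -57.   97.4  30.8  66.6  -5.4] 0.03678839510600581
154 30 [[14.0, -94.0], [49.0, -68.0]]
160 36 [[13.0, -112.0], [49.0, -65.0]]
166 28 [[14.0, -99.0], [48.0, -75.0]]
172 27 [[13.0, -93.0], [49.0, -77.0]]
178 27 [[13.0, -91.0], [49.0, -77.0]]
184 33 [[7.0, -94.0], [58.0, -76.0]]
190 44 [[2.0, -93.0], [62.0, -76.0]]
196 75 [[3.0, -120.0], [59.0, -77.0]]
202 74 [[4.0, -118.0], [63.0, -78.0]]
208 23 [[3.0, -106.0], [61.0, -83.0]]
shift [0.0024 0.0042 0.0639] turn [-0.57  0.05 -0.13] shift after [0.0023 0.0036 0.0639]
```

View pics/s14.png

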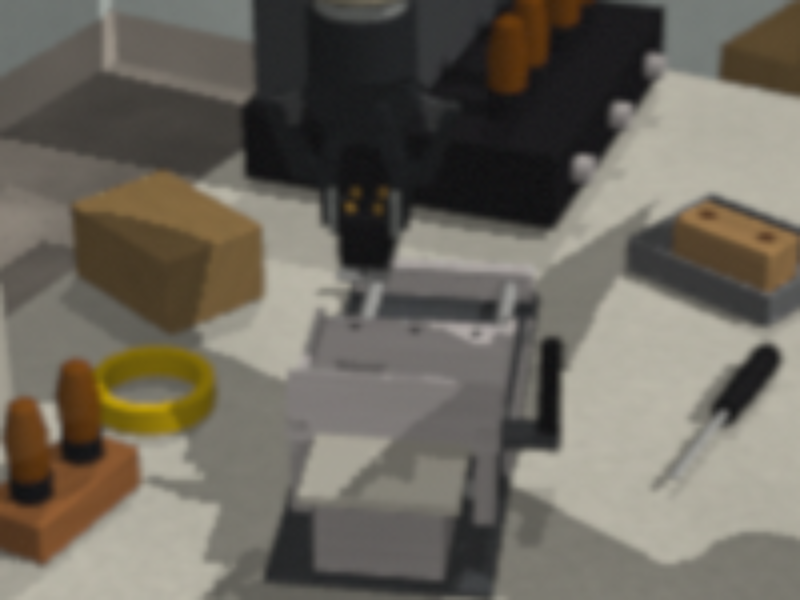

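Transformer hangs upright in the hand (365,230), over the plate. Lower it.

servo_tool(increments=[{"translation": [0.0023,0.0036,0.015],"twist": [-0.5,0,0],"hand": 0.8},{"translation": [0,0,0.025],"twist": [0,0,0],"hand": 0.8},{"translation": [0,0,0.02],"twist": [0,0,0],"hand": 0.8},{"translation": [0,0,0.006],"twist": [0,0,0],"hand": 0.8},{"translation": [0,0,0.004],"twist": [0,0,0],"hand": 0.8},{"translation": [0,0,0],"twist": [0,0,0],"hand": 0.8}])

```text
time_s: 32.25
tool_pos: [0.5855, -0.0327, 0.1143]
eef_rot: [-180.0, 0.0, 111.9]
force: [0.0, 0.1, -3.3]
finger_gap: 0.0368
finger_force: 51.4
```

```bash
python3 - <<'E'
from h import *
infx(); s=bot.get_state();print(s["force"])
q=fq("side");m=(abs(q[:,0]-36)<25)&(q[:,1]>-150)&(q[:,1]<-40)&(q[:,2]>80)&(q[:,2]<150)
for lo in range(80,120,4):
    k=m&(q[:,2]>lo)&(q[:,2]<=lo+4)
    if k.sum()>3: print(lo,k.sum(),np.percentile(q[k],[3,97],axis=0)[:,:2].round(0).tolist())
E
```

```text
fixture mm [ 37.  -92.5 114.3] beta -0.0 pitch,yaw [  0.  111.9]
[ 0.02774969  0.0957683  -3.3125102 ]
80 32 [[11.0, -143.0], [60.0, -69.0]]
84 9 [[14.0, -127.0], [44.0, -65.0]]
88 34 [[19.0, -118.0], [56.0, -62.0]]
92 24 [[19.0, -85.0], [54.0, -62.0]]
96 11 [[20.0, -98.0], [49.0, -72.0]]
100 16 [[21.0, -78.0], [53.0, -69.0]]
104 19 [[20.0, -86.0], [54.0, -69.0]]
108 17 [[21.0, -79.0], [55.0, -70.0]]
112 16 [[19.0, -81.0], [51.0, -72.0]]
116 19 [[16.0, -83.0], [56.0, -71.0]]
```

servo_tool(increments=[{"translation": [0,-0.001,0.002],"twist": [0,0,0],"hand": 0.8},{"translation": [0,0,0.002],"twist": [0,0,0],"hand": 0.8},{"translation": [0,0,0],"twist": [0,0,0],"hand": 0.8}])

```text
time_s: 32.55
tool_pos: [0.5848, -0.0343, 0.1106]
eef_rot: [180.0, 0.1, 111.8]
force: [-0.3, 0.2, -3.6]
finger_gap: 0.0366
finger_force: 51.5
```

servo_tool(increments=[{"translation": [0,0,0.0015],"twist": [0,0,0],"hand": 0.8},{"translation": [0,0,0],"twist": [0,0,0],"hand": 0.8}])

```text
time_s: 32.72
tool_pos: [0.5846, -0.0343, 0.1088]
eef_rot: [-180.0, 0.1, 111.8]
force: [-0.9, -0.0, -4.1]
finger_gap: 0.0372
finger_force: 51.5
```

servo_tool(increments=[{"translation": [0,0,0.0015],"twist": [0,0,0],"hand": 0.8},{"translation": [0,0,0],"twist": [0,0,0],"hand": 0.8}])

```text
time_s: 32.88
tool_pos: [0.5848, -0.0343, 0.1081]
eef_rot: [-180.0, 0.1, 111.8]
force: [-2.6, -1.1, 4.6]
finger_gap: 0.0372
finger_force: 52.4
```

servo_tool(increments=[{"translation": [0,0,0],"twist": [0,0,0],"hand": 0.5},{"translation": [0,0,0],"twist": [0,0,0],"hand": 0.42},{"translation": [0,0,0],"twist": [0,0,0],"hand": 0.42},{"translation": [0,0,-0.01],"twist": [0,0,0],"hand": 0.42},{"translation": [0,0,-0.03],"twist": [0,0,0],"hand": 0.42},{"translation": [0,0,-0.03],"twist": [0,0,0],"hand": 0.42},{"translation": [0,0,-0.03],"twist": [0,0,0],"hand": 0.3},{"translation": [0,0,-0.03],"twist": [0,0,0],"hand": 0.2},{"translation": [0,0,0],"twist": [0,0,0],"hand": 0}])

```text
time_s: 33.63
tool_pos: [0.5872, -0.0326, 0.244]
eef_rot: [179.6, 0.2, 111.8]
force: [0.5, 0.3, 0.7]
finger_gap: 0.0782
finger_force: 0.0
```

```bash
python3 - <<'E'
from h import *
q=fq("wrist","w15.png");z=q[:,2]
meas("tx top",q,(z>122)&(z<132)&(abs(q[:,0]-36)<35)&(abs(q[:,1]+94)<40))
meas("flanges",q,(z>90)&(z<99)&(q[:,1]<-40)&(q[:,1]>-165)&(abs(abs(q[:,0])-72)<8))
im=cam("top");P=cloud(im).reshape(-1,3)*1000
m=(P[:,2]>38)&(P[:,2]<60)&(np.hypot(P[:,0]-372,P[:,1]-352)<90)
print(m.sum(),cv2.minAreaRect(P[m][:,:2].astype(np.float32)))
go([.372,.351,.23],[180,0,128.5])
E
```

```text
tx top 3185 [ 35.3 -99.1] [45.7 37.9] 89.4 x [16.7 54. ] y [-121.5  -76.6] z 128.8
flanges 2328 [  0.2 -94. ] [150.6 100.7] 0.3 x [-74.5  75.4] y [-143.6  -44.1] z 94.9
231 ((372.2221984863281, 352.0232238769531), (37.353187561035156, 47.32257080078125), 38.74899673461914)
shift [ 0.4364 -0.0553  0.0078] turn [  0.1    0.18 -16.72] shift after [0.4339 0.0726 0.0091]
```

servo_tool(increments=[{"translation": [0,0,0],"twist": [0,0.1,-5.6],"hand": 0},{"translation": [0,0,0],"twist": [0,0.1,-5.6],"hand": 0},{"translation": [0,0,0],"twist": [0,0,-5.5],"hand": 0},{"translation": [0.036,0.006,0],"twist": [0,0,0],"hand": 0},{"translation": [0.036,0.006,0],"twist": [0,0,0],"hand": 0},{"translation": [0.036,0.006,0],"twist": [0,0,0],"hand": 0},{"translation": [0.036,0.006,0],"twist": [0,0,0],"hand": 0},{"translation": [0.036,0.006,0],"twist": [0,0,0],"hand": 0},{"translation": [0.036,0.006,0],"twist": [0,0,0],"hand": 0},{"translation": [0.036,0.006,0],"twist": [0,0,0],"hand": 0}])

```text
time_s: 34.57
tool_pos: [0.4591, 0.1903, 0.237]
eef_rot: [-179.9, -0.2, 128.5]
force: [0.6, 0.7, 0.3]
finger_gap: 0.0853
finger_force: 0.0
```

servo_tool(increments=[{"translation": [0.036,0.006,0],"twist": [0,0,0],"hand": 0},{"translation": [0.036,0.006,0],"twist": [0,0,0],"hand": 0},{"translation": [0.036,0.006,0],"twist": [0,0,0],"hand": 0},{"translation": [0.036,0.006,0],"twist": [0,0,0],"hand": 0},{"translation": [0.036,0.006,0],"twist": [0,0,0],"hand": 0},{"translation": [0,0,0.035],"twist": [0,0,0],"hand": 0},{"translation": [0,0,0.035],"twist": [0,0,0],"hand": 0},{"translation": [0,0,0.035],"twist": [0,0,0],"hand": 0},{"translation": [0,0,0],"twist": [0,0,0],"hand": 0},{"translation": [0,0,0],"twist": [0,0,0],"hand": 0}])

```text
time_s: 35.4
tool_pos: [0.3707, 0.3484, 0.1321]
eef_rot: [-179.7, -0.2, 128.5]
force: [-0.4, -0.2, 0.7]
finger_gap: 0.0853
finger_force: 0.0
```

```bash
python3 - <<'E'
from h import *
print(bot.get_state()["joint_positions"].round(1))
tx(372,352,fn="w16.png"); go([.372,.352,.018],[180,0,128.5])
E
```

```text
[ -2.8  32.  -60.5 110.6  32.9  57.2 -40. ]
top 3969 ((370.501708984375, 351.11334228515625), (37.961605072021484, 45.13932418823242), 37.94853210449219)
foot 5455 ((373.18524169921875, 360.58905029296875), (82.04524230957031, 86.74510955810547), 86.78319549560547)
shift [0.0013 0.002  0.1158] turn [-0.07 -0.19  0.02] shift after [0.0017 0.0019 0.1158]
```

servo_tool(increments=[{"translation": [0.0017,0.0005,0.02],"twist": [0,0,0.5],"hand": 0},{"translation": [0,0,0.03],"twist": [0,0,0],"hand": 0},{"translation": [0,0,0.03],"twist": [0,0,0],"hand": 0},{"translation": [0,0,0.02],"twist": [0,0,0],"hand": 0},{"translation": [0,0,0.014],"twist": [0,0,0],"hand": 0},{"translation": [0,0,0],"twist": [0,0,0],"hand": 0.3},{"translation": [0,0,0],"twist": [0,0,0],"hand": 0.45},{"translation": [0,0,0],"twist": [0,0,0],"hand": 0.8},{"translation": [0,0,0],"twist": [0,0,0],"hand": 0.8},{"translation": [0,0,0],"twist": [0,0,0],"hand": 0.8}])

```text
time_s: 36.28
tool_pos: [0.3721, 0.3519, 0.0212]
eef_rot: [179.8, -0.1, 127.9]
force: [-0.3, -1.9, 7.1]
finger_gap: 0.0372
finger_force: 50.4
```

servo_tool(increments=[{"translation": [0,0,0],"twist": [0,0,0],"hand": 0.8},{"translation": [0,0,0],"twist": [0,0,0],"hand": 0.8}])

```text
time_s: 36.45
tool_pos: [0.3721, 0.3519, 0.0212]
eef_rot: [179.8, -0.1, 127.9]
force: [-0.6, -1.0, 8.2]
finger_gap: 0.0374
finger_force: 50.4
```

servo_tool(increments=[{"translation": [0,0,-0.02],"twist": [0,0,0],"hand": 0.8},{"translation": [0,0,-0.03],"twist": [0,0,0],"hand": 0.8},{"translation": [0,0,-0.04],"twist": [0,0,0],"hand": 0.8},{"translation": [0,0,-0.04],"twist": [0,0,0],"hand": 0.8},{"translation": [0,0,-0.04],"twist": [0,0,0],"hand": 0.8},{"translation": [0,0,0],"twist": [0,0,5.6],"hand": 0.8},{"translation": [0,0,0],"twist": [0,0,5.6],"hand": 0.8},{"translation": [0,0,0],"twist": [0,0,5],"hand": 0.8},{"translation": [0,0,0],"twist": [0,0,0],"hand": 0.8}])

```text
time_s: 37.2
tool_pos: [0.3715, 0.3505, 0.1903]
eef_rot: [180.0, -0.1, 111.5]
force: [-0.8, -0.1, -2.6]
finger_gap: 0.0374
finger_force: 52.1
```

```bash
python3 - <<'E'
from h import *
infx(); s=bot.get_state();print(s["joint_positions"].round(1),s["finger_gap"])
go(fx(-36,-97,185),[180,0,111.8])
E
```

```text
fixture mm [-19.4 342.7 190.3] beta 0.0 pitch,yaw [-1.000e-01  1.115e+02]
[ -2.2  26.  -60.  107.3  25.6  61.5 -50.7] 0.037365409868500045
shift [-0.4398 -0.0146  0.0046] turn [ 0.05 -0.09 -0.26] shift after [-0.4397 -0.0166  0.0053]
```

servo_tool(increments=[{"translation": [-0.0338,-0.0013,0],"twist": [0,0,-0.3],"hand": 0.8},{"translation": [-0.0338,-0.0013,0],"twist": [0,0,0],"hand": 0.8},{"translation": [-0.0338,-0.0013,0],"twist": [0,0,0],"hand": 0.8},{"translation": [-0.0338,-0.0013,0],"twist": [0,0,0],"hand": 0.8},{"translation": [-0.0338,-0.0013,0],"twist": [0,0,0],"hand": 0.8},{"translation": [-0.0338,-0.0013,0],"twist": [0,0,0],"hand": 0.8},{"translation": [-0.0338,-0.0013,0],"twist": [0,0,0],"hand": 0.8},{"translation": [-0.0338,-0.0013,0],"twist": [0,0,0],"hand": 0.8},{"translation": [-0.0338,-0.0013,0],"twist": [0,0,0],"hand": 0.8},{"translation": [-0.0338,-0.0013,0],"twist": [0,0,0],"hand": 0.8}])

```text
time_s: 38.03
tool_pos: [0.4863, 0.0308, 0.1889]
eef_rot: [-180.0, -0.1, 112.3]
force: [0.6, 0.2, -3.5]
finger_gap: 0.0372
finger_force: 51.9
```

servo_tool(increments=[{"translation": [-0.0338,-0.0013,0],"twist": [0,0,0],"hand": 0.8},{"translation": [-0.0338,-0.0013,0],"twist": [0,0,0],"hand": 0.8},{"translation": [-0.0338,-0.0013,0.005],"twist": [0,0,0],"hand": 0.8},{"translation": [0,0,0],"twist": [0,0,0],"hand": 0.8},{"translation": [0,0,0],"twist": [0,0,0],"hand": 0.8}])

```text
time_s: 38.45
tool_pos: [0.5206, -0.0651, 0.1828]
eef_rot: [-179.9, -0.2, 112.0]
force: [0.2, 1.7, -4.1]
finger_gap: 0.037
finger_force: 51.9
```

```bash
python3 - <<'E'
from h import *
infx()
q=fq("side");m=(abs(q[:,0]+36)<30)&(q[:,1]>-160)&(q[:,1]<-40)&(q[:,2]>140)&(q[:,2]<185)
for lo in range(140,185,5):
    k=m&(q[:,2]>lo)&(q[:,2]<=lo+5)
    if k.sum()>3: print(lo,k.sum(),np.percentile(q[k],[3,97],axis=0)[:,:2].round(0).tolist())
gof(-36,-97,110,0,111.8)
E
```

```text
fixture mm [-35.3 -98.6 182.8] beta -0.1 pitch,yaw [ -0.2 112. ]
155 4 [[-51.0, -129.0], [-22.0, -70.0]]
160 38 [[-53.0, -96.0], [-17.0, -62.0]]
165 28 [[-51.0, -83.0], [-18.0, -61.0]]
170 21 [[-53.0, -86.0], [-18.0, -71.0]]
175 21 [[-53.0, -89.0], [-19.0, -71.0]]
180 26 [[-52.0, -91.0], [-16.0, -72.0]]
shift [-0.0006 -0.0011  0.0732] turn [-0.06 -0.19  0.32] shift after [-0.0003 -0.0012  0.0732]
```

servo_tool(increments=[{"translation": [0,-0.001,0.02],"twist": [0,-0.2,0.2],"hand": 0.8},{"translation": [0,0,0.03],"twist": [0,0,0],"hand": 0.8},{"translation": [0,0,0.018],"twist": [0,0,0],"hand": 0.8},{"translation": [0,0,0.005],"twist": [0,0,0],"hand": 0.8},{"translation": [0,0,0],"twist": [0,0,0],"hand": 0.8}])

```text
time_s: 38.92
tool_pos: [0.5188, -0.0618, 0.1096]
eef_rot: [-179.9, -0.0, 112.1]
force: [-0.1, 0.8, -2.1]
finger_gap: 0.0374
finger_force: 51.8
```

servo_tool(increments=[{"translation": [0,0,0.002],"twist": [0,0,0],"hand": 0.8},{"translation": [0,0,0.001],"twist": [0,0,0],"hand": 0.8},{"translation": [0,0,0],"twist": [0,0,0],"hand": 0.8}])

```text
time_s: 39.17
tool_pos: [0.5204, -0.063, 0.1083]
eef_rot: [180.0, 0.1, 111.9]
force: [-0.2, -0.1, -3.4]
finger_gap: 0.0373
finger_force: 51.8
```

servo_tool(increments=[{"translation": [0,0,0.0015],"twist": [0,0,0],"hand": 0.8},{"translation": [0,0,0],"twist": [0,0,0],"hand": 0.8}])

```text
time_s: 39.33
tool_pos: [0.52, -0.0634, 0.1062]
eef_rot: [-180.0, 0.1, 111.9]
force: [0.3, -0.2, -3.8]
finger_gap: 0.0368
finger_force: 51.8
```

servo_tool(increments=[{"translation": [0,0,0.0015],"twist": [0,0,0],"hand": 0.8},{"translation": [0,0,0],"twist": [0,0,0],"hand": 0.8}])

```text
time_s: 39.5
tool_pos: [0.5199, -0.0634, 0.1044]
eef_rot: [-180.0, 0.1, 111.9]
force: [0.1, 0.5, -2.1]
finger_gap: 0.0372
finger_force: 52.2
```

servo_tool(increments=[{"translation": [0,0,0.001],"twist": [0,0,0],"hand": 0.8},{"translation": [0,0,0],"twist": [0,0,0],"hand": 0.8}])

```text
time_s: 39.67
tool_pos: [0.52, -0.0634, 0.1043]
eef_rot: [-180.0, 0.1, 111.9]
force: [-5.0, -1.8, 9.0]
finger_gap: 0.0372
finger_force: 53.3
```

servo_tool(increments=[{"translation": [0,0,-0.0005],"twist": [0,0,0],"hand": 0.52},{"translation": [0,0,0],"twist": [0,0,0],"hand": 0.45},{"translation": [0,0,0],"twist": [0,0,0],"hand": 0.45},{"translation": [0,0,-0.01],"twist": [0,0,0],"hand": 0.45},{"translation": [0,0,-0.03],"twist": [0,0,0],"hand": 0.45},{"translation": [0,0,-0.03],"twist": [0,0,0],"hand": 0.45},{"translation": [0,0,-0.03],"twist": [0,0,0],"hand": 0.6},{"translation": [0,0,-0.03],"twist": [0,0,0],"hand": 1},{"translation": [0,0,0],"twist": [0,0,0],"hand": 1}])

```text
time_s: 40.42
tool_pos: [0.5225, -0.062, 0.2399]
eef_rot: [179.6, 0.3, 111.9]
force: [0.9, 0.9, 0.4]
finger_gap: 0.0114
finger_force: 0.0
```

```bash
python3 - <<'E'
from h import *
q=fq("wrist","w17.png");z=q[:,2]
for c in(36,-36): meas("tx top",q,(z>122)&(z<132)&(abs(q[:,0]-c)<32)&(abs(q[:,1]+95)<40))
meas("flanges",q,(z>90)&(z<99)&(q[:,1]<-40)&(q[:,1]>-165)&(abs(abs(q[:,0])-72)<8))
k=(z>108)&(z<124)&(abs(q[:,0]+105)<16)&(abs(q[:,1]+72)<20); print("knob",k.sum(), k.sum() and np.percentile(q[k],[2,50,98],axis=0).round(1))
gof(-105,-45,190,0,111.8); infx()
E
```

```text
tx top 3268 [ 35.1 -98.8] [45.4 38.3] 89.3 x [16.2 53.2] y [-120.8  -76.4] z 128.8
tx top 3305 [-35.5 -96.5] [44.9 37.6] 89.8 x [-54.  -16.9] y [-118.4  -74.2] z 128.8
flanges 2399 [  1.2 -93.7] [150.5 100.6] 0.5 x [-74.1  76. ] y [-143.3  -43.9] z 94.9
knob 593 [[-111.6  -79.9  109.1]
 [-103.3  -71.3  119.4]
 [ -96.2  -64.   121.2]]
shift [ 0.0519 -0.0716  0.0468] turn [0.23 0.25 0.08] shift after [ 0.0516 -0.0715  0.0473]
fixture mm [-33.5 -96.6 237.3] beta 0.2 pitch,yaw [  0.3 111.9]
```

View pics/w17.png

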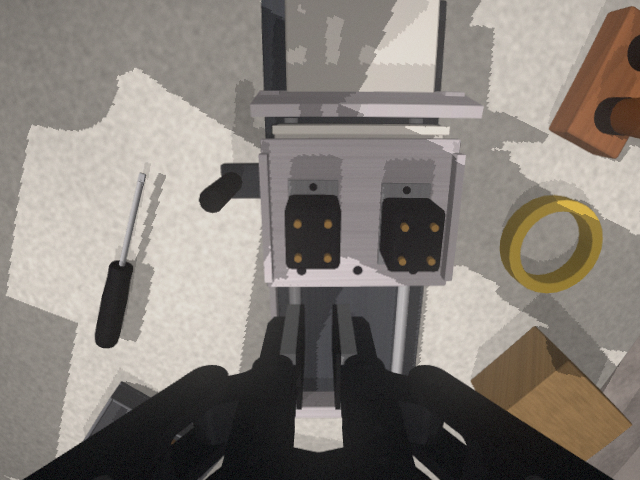

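Both transformers stand on the plate between the flanges, (313,232) and (412,235); knob at (215,195). Go push it.

servo_tool(increments=[{"translation": [0.018,-0.0238,0],"twist": [0.2,0.2,0],"hand": 1},{"translation": [0.018,-0.0238,0],"twist": [0,0,0],"hand": 1},{"translation": [0.0186,-0.0238,0],"twist": [0,0,0],"hand": 1},{"translation": [0,0,0],"twist": [0,0,0],"hand": 1},{"translation": [0,0,0.03],"twist": [0,0,0],"hand": 1},{"translation": [0,0,0.035],"twist": [0,0,0],"hand": 1},{"translation": [0,0,0.035],"twist": [0,0,0],"hand": 1},{"translation": [0,0,0.035],"twist": [0,0,0],"hand": 1},{"translation": [0,0,0],"twist": [0,0,0],"hand": 1},{"translation": [0,0,0],"twist": [0,0,0],"hand": 1}])

```text
time_s: 41.3
tool_pos: [0.4314, -0.0382, 0.0983]
eef_rot: [-179.6, -0.3, 112.0]
force: [1.1, -0.3, 0.1]
finger_gap: -0.0
finger_force: 0.0
```

```bash
python3 - <<'E'
from h import *
infx();s=bot.get_state();print(s["force"],s["joint_positions"].round(1)); gof(-105,-192,98,0,111.8)
E
```

```text
fixture mm [-108.2  -40.4   98.3] beta -0.4 pitch,yaw [ -0.3 112. ]
[ 1.07380196 -0.32247406  0.06944017] [ 45.   25.9 -56.3 121.9  29.3  47.4  -7.5]
shift [-0.1516  0.0027 -0.0006] turn [-0.42 -0.3   0.18] shift after [-0.1516  0.0032  0.0003]
```

servo_tool(increments=[{"translation": [-0.004,0.003,0],"twist": [-0.4,-0.3,0],"hand": 1},{"translation": [-0.005,0,0],"twist": [0,0,0],"hand": 1},{"translation": [-0.005,0,0],"twist": [0,0,0],"hand": 1},{"translation": [-0.005,0,0],"twist": [0,0,0],"hand": 1},{"translation": [-0.006,0,0],"twist": [0,0,0],"hand": 1},{"translation": [-0.007,0,0],"twist": [0,0,0],"hand": 1},{"translation": [-0.008,0,0],"twist": [0,0,0],"hand": 1},{"translation": [-0.008,0,0],"twist": [0,0,0],"hand": 1},{"translation": [-0.008,0,0],"twist": [0,0,0],"hand": 1},{"translation": [-0.008,0,0],"twist": [0,0,0],"hand": 1}])

```text
time_s: 42.13
tool_pos: [0.4594, -0.0983, 0.0993]
eef_rot: [179.9, 0.2, 111.8]
force: [-0.3, 2.7, 1.8]
finger_gap: 0.0005
finger_force: 1.3
```

servo_tool(increments=[{"translation": [-0.008,0,0],"twist": [0,0,0],"hand": 1},{"translation": [-0.008,0,0],"twist": [0,0,0],"hand": 1},{"translation": [-0.008,0,0],"twist": [0,0,0],"hand": 1},{"translation": [-0.008,0,0],"twist": [0,0,0],"hand": 1},{"translation": [-0.008,0,0],"twist": [0,0,0],"hand": 1},{"translation": [-0.008,0,0],"twist": [0,0,0],"hand": 1},{"translation": [-0.007,0,0],"twist": [0,0,0],"hand": 1},{"translation": [-0.006,0,0],"twist": [0,0,0],"hand": 1},{"translation": [-0.005,0,0],"twist": [0,0,0],"hand": 1},{"translation": [0,0,0],"twist": [0,0,0],"hand": 1}])

```text
time_s: 42.97
tool_pos: [0.484, -0.16, 0.0993]
eef_rot: [179.9, 0.2, 111.8]
force: [-0.5, -0.6, -0.2]
finger_gap: 0.0001
finger_force: 0.0
```

```bash
cat >> h.py <<'E'
def look(fn):
    q=fq("top",fn);z=q[:,2]
    meas("flanges(top)",q,(z>90)&(z<99)&(q[:,1]<-45)&(q[:,1]>-330)&(abs(abs(q[:,0]-2)-72)<8))
    meas("lip(top)",q,(z>81)&(z<88)&(abs(q[:,0])<64)&(q[:,1]<-20)&(q[:,1]>-175)&(q[:,1]>np.median(q[(z>122)&(z<133)&(abs(q[:,0])<60)&(q[:,1]<-60)][:,1])+50))
    k=(z>108)&(z<124)&(abs(q[:,0]+103)<14)&(q[:,1]<-50); print("knob",k.sum(),k.sum() and np.percentile(q[k],[2,50,98],axis=0).round(1).tolist())
E
python3 - <<'E'
from h import *
infx();s=bot.get_state();print(s["force"]); look("t18.png")
E
```

```text
fixture mm [-104.5 -173.    99.3] beta 0.1 pitch,yaw [  0.2 111.8]
[-0.46394592 -0.64194305 -0.20691333]
flanges(top) 68 [  25.8 -184. ] [ 88.5 175.7] 54.1 x [-70.9  78.9] y [-268.8 -164.8] z 94.1
lip(top) 348 [-1.000e-01 -1.599e+02] [ 30.  126.9] 90.0 x [-62.6  62.7] y [-174.8 -145. ] z 83.8
knob 13 [[-97.1, -744.1, 108.3], [-93.3, -735.2, 113.4], [-89.9, -728.6, 123.4]]
```

servo_tool(increments=[{"translation": [-0.003,0,0],"twist": [0,0,0],"hand": 1},{"translation": [-0.003,0,0],"twist": [0,0,0],"hand": 1},{"translation": [-0.003,0,0],"twist": [0,0,0],"hand": 1},{"translation": [-0.002,0,0],"twist": [0,0,0],"hand": 1},{"translation": [-0.002,0,0],"twist": [0,0,0],"hand": 1},{"translation": [0,0,0],"twist": [0,0,0],"hand": 1}])

```text
time_s: 43.52
tool_pos: [0.4884, -0.1704, 0.0995]
eef_rot: [179.9, 0.1, 111.9]
force: [-0.7, 0.8, 1.0]
finger_gap: -0.0
finger_force: 1.1
```

servo_tool(increments=[{"translation": [-0.002,0,0],"twist": [0,0,0],"hand": 1},{"translation": [-0.002,0,0],"twist": [0,0,0],"hand": 1},{"translation": [0,0,0],"twist": [0,0,0],"hand": 1}])

```text
time_s: 43.77
tool_pos: [0.4904, -0.175, 0.0995]
eef_rot: [179.8, 0.2, 111.9]
force: [0.3, 0.5, 1.0]
finger_gap: -0.0005
finger_force: 0.2
```

```bash
python3 - <<'E'
from h import *
infx();s=bot.get_state();print(s["force"]); look("t19.png")
q=fq("side");z=q[:,2]
k=(z>105)&(z<124)&(abs(q[:,0]+104)<14)&(q[:,1]<-190)&(q[:,1]>-250); print("knob side",k.sum(),k.sum() and np.percentile(q[k],[2,50,98],axis=0).round(1).tolist())
E
```

```text
fixture mm [-104.2 -189.4   99.5] beta 0.2 pitch,yaw [  0.2 111.9]
[0.26247915 0.45602156 1.02896458]
flanges(top) 70 [   4.4 -230.2] [148.9  99.5] 0.2 x [-70.   78.8] y [-279.5 -180.4] z 93.8
lip(top) 155 [ 1.000e-01 -1.673e+02] [ 15.4 127.1] 90.0 x [-62.5  62.5] y [-175.  -159.7] z 84.4
knob 13 [[-97.0, -742.7, 109.4], [-93.3, -736.4, 112.1], [-89.5, -730.3, 123.0]]
knob side 3 [[-116.0, -199.9, 107.3], [-113.2, -191.6, 117.9], [-104.6, -191.0, 118.2]]
```

servo_tool(increments=[{"translation": [-0.0015,0,0],"twist": [0,0,0],"hand": 1},{"translation": [0,0,0],"twist": [0,0,0],"hand": 1}])

```text
time_s: 44.03
tool_pos: [0.4909, -0.1761, 0.0996]
eef_rot: [179.8, 0.2, 111.9]
force: [1.4, 0.8, -0.3]
finger_gap: -0.0001
finger_force: 0.0
```

servo_tool(increments=[{"translation": [-0.0015,0,0],"twist": [0,0,0],"hand": 1},{"translation": [0,0,0],"twist": [0,0,0],"hand": 1}])

```text
time_s: 44.2
tool_pos: [0.4914, -0.1774, 0.0995]
eef_rot: [179.8, 0.2, 111.9]
force: [-0.2, -0.1, -0.1]
finger_gap: -0.0001
finger_force: 0.1
```

```bash
python3 - <<'E'
from h import *
infx();s=bot.get_state();print(s["force"]); look("t20.png")
E
```

```text
fixture mm [-104.2 -191.9   99.5] beta 0.2 pitch,yaw [  0.2 111.9]
[-0.21929387 -0.06792104 -0.08275956]
flanges(top) 67 [   4.  -233.4] [100.4 151.2] 89.5 x [-70.9  79. ] y [-283.9 -182.8] z 94.8
lip(top) 124 [ 1.000e-01 -1.685e+02] [ 12.6 127.3] 89.9 x [-62.6  63.8] y [-174.7 -162.2] z 84.0
knob 13 [[-97.1, -743.0, 108.6], [-92.8, -734.6, 118.0], [-89.6, -730.5, 123.5]]
```

servo_tool(increments=[{"translation": [-0.001,0,0],"twist": [0,0,0],"hand": 1},{"translation": [0,0,0],"twist": [0,0,0],"hand": 1}])

```text
time_s: 44.42
tool_pos: [0.4916, -0.1779, 0.0995]
eef_rot: [179.8, 0.2, 111.9]
force: [-0.0, -0.1, 0.1]
finger_gap: 0.0002
finger_force: 0.6
```

servo_tool(increments=[{"translation": [-0.001,0,0],"twist": [0,0,0],"hand": 1},{"translation": [0,0,0],"twist": [0,0,0],"hand": 1}])

```text
time_s: 44.58
tool_pos: [0.4918, -0.1783, 0.0995]
eef_rot: [179.9, 0.1, 111.9]
force: [-2.1, 3.6, 2.2]
finger_gap: -0.0004
finger_force: 1.9
```

The knob now resists, so the carrier has caught. Back off and check by numbers.

servo_tool(increments=[{"translation": [0.01,0,0],"twist": [0,0,0],"hand": 1},{"translation": [0.015,0,0],"twist": [0,0,0],"hand": 1},{"translation": [0,-0.02,-0.03],"twist": [0,0,0],"hand": 1},{"translation": [0,-0.02,-0.035],"twist": [0,0,0],"hand": 1},{"translation": [0,-0.02,-0.035],"twist": [0,0,0],"hand": 1},{"translation": [0,-0.02,-0.035],"twist": [0,0,0],"hand": 1},{"translation": [0,-0.02,0],"twist": [0,0,0],"hand": 1},{"translation": [0,0,0],"twist": [0,0,0],"hand": 1},{"translation": [0,0,0],"twist": [0,0,0],"hand": 1}])

```text
time_s: 45.33
tool_pos: [0.3884, -0.193, 0.2341]
eef_rot: [179.9, 0.3, 111.7]
force: [0.5, -0.1, -0.5]
finger_gap: 0.0002
finger_force: 0.0
```

```bash
python3 - <<'E'
from h import *
q=fq("top","t21.png");z=q[:,2]
meas("flanges",q,(z>90)&(z<99)&(q[:,1]<-150)&(q[:,1]>-330)&(abs(abs(q[:,0]-2)-72)<8))
meas("plate+lip",q,(z>79)&(z<88)&(q[:,1]<-150)&(q[:,1]>-320)&(abs(q[:,0])<66))
for c in(36,-36): meas("tx",q,(z>122)&(z<133)&(abs(q[:,0]-c-2)<30)&(abs(q[:,1]+235)<45))
k=(z>112)&(z<124)&(abs(q[:,0]+104)<16)&(abs(q[:,1]+210)<30); print("knob",k.sum(),k.sum() and np.median(q[k],0).round(1))
k0=FX.inv().apply(np.load("top0.npz")["P"].reshape(-1,3)-W)*1000
k=(k0[:,2]>112)&(k0[:,2]<124)&(abs(k0[:,0]+104)<16)&(abs(k0[:,1]+70)<30); print("knob before",k.sum(),np.median(k0[k],0).round(1))
a=np.load("top0.npz")["px"].astype(int);im=cam("top");d=abs(im["pixels"].astype(int)-a).sum(2)
for n,(u,v,r) in dict(valves=(303,187,24),tape=(358,178,20),dish=(277,319,20),driver=(425,317,40),foam=(160,298,22)).items():
    s=d[v-18:v+18,u-r:u+r]; print(n,"changed px frac",(s>90).mean().round(3))
E
```

```text
flanges 136 [   3.8 -233.8] [ 99.7 150.3] 89.9 x [-71.3  78.7] y [-283.1 -184. ] z 94.7
plate+lip 1516 [   0.3 -228.9] [131.3 131.8] 0.1 x [-64.5  65.2] y [-293.7 -163.7] z 83.2
tx 202 [  50.9 -248.3] [46.4 33.6] 89.5 x [34.1 67.8] y [-271.3 -225.3] z 128.5
tx 236 [ -33.  -236.7] [47.4 37.8] 89.7 x [-51.6 -14.1] y [-259.7 -213.3] z 128.3
knob 38 [-102.8 -211.4  119.5]
knob before 37 [-103.2  -71.1  118.9]
valves changed px frac 0.048
tape changed px frac 0.357
dish changed px frac 0.019
driver changed px frac 0.253
foam changed px frac 0.0
```

```bash
python3 - <<'E'
from h import *
im=cam("top");P=cloud(im);q=FX.inv().apply(P.reshape(-1,3)-W)*1000;z=q[:,2]
for lo,hi in((96,110),(110,122),(122,128),(128,131),(131,140)):
    m=(z>lo)&(z<hi)&(q[:,0]>5)&(q[:,0]<120)&(abs(q[:,1]+240)<70); print(lo,hi,m.sum(), m.sum()>3 and np.percentile(q[m],[2,98],axis=0)[:,:2].round(1).tolist())
meas("tx0",q,(z>122)&(z<133)&(q[:,0]>5)&(q[:,0]<120)&(abs(q[:,1]+240)<70))
P0=np.load("top0.npz")["P"]
hs=im["pixels"].astype(int)
p0=np.load("top0.npz")["px"].astype(int)
def yel(a): return (a[...,0]>110)&(a[...,2]<60)&(a[...,1]>80)
for n,f in dict(tape=lambda a:yel(a)).items():
    for a,Q in((p0,P0),(hs,P)):
        m=np.zeros(a.shape[:2],bool);m[150:210,330:390]=f(a)[150:210,330:390]; print(n,m.sum(),np.nanmean(Q[m],0).round(4))
for Q in(P0,P):
    m=np.zeros(Q.shape[:2],bool);m[300:335,385:470]=1;m&=(Q[...,2]>.008)&(Q[...,2]<.06);print("driver",m.sum(),np.nanmean(Q[m],0).round(4))
cv2.imwrite("pics/t22.png",cv2.resize(hs[150:340,300:480,::-1].astype(np.uint8),(720,760)))
E
```

```text
96 110 52 [[34.0, -281.6], [78.4, -190.6]]
110 122 21 [[33.9, -261.4], [71.9, -225.2]]
122 128 106 [[34.1, -270.4], [71.1, -225.1]]
128 131 95 [[35.5, -268.7], [70.2, -226.5]]
131 140 45 [[37.4, -262.5], [68.7, -231.2]]
tx0 231 [  52.6 -248.1] [46.9 37.7] 89.6 x [33.8 71.4] y [-270.8 -224.9] z 128.3
tape 385 [ 0.7618 -0.012   0.0233]
tape 369 [ 0.7626 -0.0134  0.0237]
driver 397 [ 0.3634 -0.228   0.021 ]
driver 198 [ 0.3624 -0.1908  0.019 ]
```

tx0 has been shifted on the plate (the announced knock), right next to a flange; I'll set it back.

```bash
python3 - <<'E'
from h import *
infx(); gof(50,-248,225,0,111.8)
E
```

```text
fixture mm [-203.9 -167.5  233.7] beta 0.2 pitch,yaw [1.000e-01 1.119e+02]
shift [-0.0811  0.2537  0.0095] turn [0.15 0.14 0.15] shift after [-0.0805  0.2539  0.0087]
```

servo_tool(increments=[{"translation": [-0.0101,0.0317,0],"twist": [0.1,0.1,0.1],"hand": 0.2},{"translation": [-0.0101,0.0317,0],"twist": [0,0,0],"hand": 0.3},{"translation": [-0.0101,0.0317,0],"twist": [0,0,0],"hand": 0.3},{"translation": [-0.0101,0.0317,0],"twist": [0,0,0],"hand": 0.3},{"translation": [-0.0101,0.0317,0],"twist": [0,0,0],"hand": 0.3},{"translation": [-0.0101,0.0317,0],"twist": [0,0,0],"hand": 0.3},{"translation": [-0.0101,0.0317,0],"twist": [0,0,0],"hand": 0.3},{"translation": [-0.0101,0.0317,0],"twist": [0,0,0],"hand": 0.3},{"translation": [0,0,0],"twist": [0,0,0],"hand": 0.3},{"translation": [0,0,0],"twist": [0,0,0],"hand": 0.3}])

```text
time_s: 46.32
tool_pos: [0.6564, -0.1702, 0.2319]
eef_rot: [-180.0, -0.1, 112.0]
force: [0.1, -0.7, 0.2]
finger_gap: 0.0596
finger_force: 0.0
```

```bash
python3 - <<'E'
from h import *
infx();print(bot.get_state()["joint_positions"].round(1))
q=fq("wrist","w23.png");z=q[:,2]
meas("tx0",q,(z>122)&(z<132)&(q[:,0]>5)&(q[:,0]<120)&(abs(q[:,1]+240)<70))
meas("tx1",q,(z>122)&(z<132)&(q[:,0]<-5)&(q[:,0]>-80)&(abs(q[:,1]+240)<70))
meas("flanges",q,(z>90)&(z<99)&(q[:,1]<-150)&(q[:,1]>-330)&(abs(abs(q[:,0])-72)<8))
gof(50,-249,108,0,111.8)
E
```

```text
fixture mm [  51.7 -246.5  231.9] beta -0.0 pitch,yaw [-1.00e-01  1.12e+02]
[ 42.6  38.8 -53.6  80.6  31.1  76.2   9.8]
tx0 3498 [  51.3 -248.8] [45.3 38. ] 89.9 x [32.7 70.1] y [-271.  -226.5] z 128.8
tx1 3601 [ -34.1 -237.3] [46.1 38.1] 89.8 x [-51.8 -15.2] y [-259.9 -214.5] z 128.7
flanges 2319 [   1.8 -234.8] [100.3 150.3] 90.0 x [-73.   76.8] y [-284.3 -184.8] z 94.9
shift [-0.0022 -0.0003  0.1245] turn [-0.03 -0.09  0.15] shift after [-0.002  -0.0003  0.1245]
```

servo_tool(increments=[{"translation": [-0.002,0.001,0.03],"twist": [0,0,0],"hand": 0.3},{"translation": [0,0,0.035],"twist": [0,0,0],"hand": 0.3},{"translation": [0,0,0.03],"twist": [0,0,0],"hand": 0.3},{"translation": [0,0,0.02],"twist": [0,0,0],"hand": 0.3},{"translation": [0,0,0.0085],"twist": [0,0,0],"hand": 0.3},{"translation": [0,0,0],"twist": [0,0,0],"hand": 0.3}])

```text
time_s: 46.87
tool_pos: [0.6548, -0.1752, 0.1089]
eef_rot: [-179.9, -0.0, 111.8]
force: [-0.5, 0.8, -0.3]
finger_gap: 0.0597
finger_force: 0.0
```

```bash
python3 - <<'E'
from h import *
infx();print(bot.get_state()["force"]); gof(51.3,-248,108,0,111.8)
E
```

```text
fixture mm [  48.4 -250.6  108.9] beta -0.1 pitch,yaw [ -0.  111.8]
[-0.5299038   0.81762559 -0.30531332]
shift [0.0026 0.0029 0.0009] turn [-0.14 -0.04 -0.02] shift after [0.0026 0.0029 0.0009]
```

servo_tool(increments=[{"translation": [0.002,0.0029,0],"twist": [0,0,0],"hand": 0.3},{"translation": [0,0,0],"twist": [0,0,0],"hand": 0.42},{"translation": [0,0,0],"twist": [0,0,0],"hand": 0.5},{"translation": [0,0,0],"twist": [0,0,0],"hand": 0.6},{"translation": [0,0,0],"twist": [0,0,0],"hand": 0.8},{"translation": [0,0,0],"twist": [0,0,0],"hand": 0.8},{"translation": [0,0,0],"twist": [0,0,0],"hand": 0.8}], squeeze=40)

```text
time_s: 47.45
tool_pos: [0.6588, -0.1724, 0.113]
eef_rot: [179.9, 0.2, 111.8]
force: [-3.5, 0.1, 5.7]
finger_gap: 0.0369
finger_force: 40.5
```

servo_tool(increments=[{"translation": [0,0,-0.004],"twist": [0,0,0],"hand": 0.8},{"translation": [0,0,-0.004],"twist": [0,0,0],"hand": 0.8},{"translation": [0,0,0],"twist": [0,0,0],"hand": 0.8},{"translation": [0.004,-0.0055,0],"twist": [0,0,0],"hand": 0.8},{"translation": [0.004,-0.0055,0],"twist": [0,0,0],"hand": 0.8},{"translation": [0.004,-0.0055,0],"twist": [0,0,0],"hand": 0.8},{"translation": [0,0,0.003],"twist": [0,0,0],"hand": 0.8},{"translation": [0,0,0],"twist": [0,0,0],"hand": 0.8},{"translation": [0,0,0],"twist": [0,0,0],"hand": 0.8}])

```text
time_s: 48.2
tool_pos: [0.6387, -0.1674, 0.1158]
eef_rot: [180.0, 0.1, 111.8]
force: [-0.7, 0.1, -3.4]
finger_gap: 0.0371
finger_force: 41.0
```

servo_tool(increments=[{"translation": [0,0,0.002],"twist": [0,0,0],"hand": 0.8},{"translation": [0,0,0.001],"twist": [0,0,0],"hand": 0.8},{"translation": [0,0,0],"twist": [0,0,0],"hand": 0.8}])

```text
time_s: 48.45
tool_pos: [0.6391, -0.1672, 0.1131]
eef_rot: [179.9, 0.1, 111.8]
force: [-0.1, -0.3, -2.2]
finger_gap: 0.0369
finger_force: 41.1
```

servo_tool(increments=[{"translation": [0,0,0.001],"twist": [0,0,0],"hand": 0.8},{"translation": [0,0,0],"twist": [0,0,0],"hand": 0.8}])

```text
time_s: 48.62
tool_pos: [0.6391, -0.1672, 0.113]
eef_rot: [179.9, 0.1, 111.8]
force: [-3.2, 0.4, 5.2]
finger_gap: 0.0369
finger_force: 41.9
```

servo_tool(increments=[{"translation": [0,0,0],"twist": [0,0,0],"hand": 0.52},{"translation": [0,0,0],"twist": [0,0,0],"hand": 0.45},{"translation": [0,0,0],"twist": [0,0,0],"hand": 0.45},{"translation": [0,0,-0.01],"twist": [0,0,0],"hand": 0.45},{"translation": [0,0,-0.03],"twist": [0,0,0],"hand": 0.45},{"translation": [0,0,-0.035],"twist": [0,0,0],"hand": 0.45},{"translation": [0,0,-0.035],"twist": [0,0,0],"hand": 0.45},{"translation": [0,0,0],"twist": [0,0,0],"hand": 0.45},{"translation": [0,0,0],"twist": [0,0,0],"hand": 0.45}])

```text
time_s: 49.37
tool_pos: [0.6401, -0.1668, 0.2253]
eef_rot: [179.7, 0.2, 111.8]
force: [0.5, -0.2, -1.1]
finger_gap: 0.0473
finger_force: 0.0
```

```bash
python3 - <<'E'
from h import *
infx()
q=fq("wrist","w24.png");z=q[:,2]
meas("tx0",q,(z>122)&(z<132)&(q[:,0]>5)&(q[:,0]<120)&(abs(q[:,1]+240)<70))
meas("tx1",q,(z>122)&(z<132)&(q[:,0]<-5)&(q[:,0]>-80)&(abs(q[:,1]+240)<70))
meas("flanges",q,(z>90)&(z<99)&(q[:,1]<-150)&(q[:,1]>-330)&(abs(abs(q[:,0])-72)<8))
k=(z>112)&(z<124)&(abs(q[:,0]+104)<16)&(abs(q[:,1]+210)<30); print("knob",k.sum(),k.sum() and np.median(q[k],0).round(1))
im=cam("top");P=cloud(im);q=FX.inv().apply(P.reshape(-1,3)-W)*1000;z=q[:,2]
k=(z>112)&(z<124)&(abs(q[:,0]+104)<16)&(abs(q[:,1]+210)<30); print("knob top (was -71.1)",k.sum(),np.median(q[k],0).round(1))
meas("lip/plate",q,(z>79)&(z<88)&(q[:,1]<-150)&(q[:,1]>-320)&(abs(q[:,0])<66))
for Q in(np.load("top0.npz")["P"],P):
    for n,(u0,u1,v0,v1) in dict(driver=(385,470,300,335),dish=(255,300,298,342),valves=(278,330,165,205)).items():
        m=np.zeros(Q.shape[:2],bool);m[v0:v1,u0:u1]=1;m&=(Q[...,2]>.009)&(Q[...,2]<.13);print(n,m.sum(),np.nanmean(Q[m],0).round(4))
E
```

```text
fixture mm [  37.8 -237.3  225.3] beta 0.3 pitch,yaw [  0.2 111.8]
tx0 3687 [  36.4 -236.9] [38.  45.5] 0.3 x [17.9 55.2] y [-259.  -214.3] z 128.8
tx1 3661 [ -33.2 -237.3] [45.2 38.5] 89.8 x [-51.  -14.1] y [-259.1 -215.1] z 128.7
flanges 2643 [   2.7 -235.1] [150.9 100.6] 0.2 x [-72.3  77.7] y [-284.5 -185.2] z 94.9
knob 620 [-102.1 -211.9  119.5]
knob top (was -71.1) 37 [-103.  -211.9  118.2]
lip/plate 1243 [ 2.000e-01 -2.288e+02] [131.3 131.6] 0.1 x [-64.   65.3] y [-293.2 -163.8] z 83.2
driver 395 [ 0.3634 -0.2285  0.0211]
dish 576 [0.3541 0.2145 0.0163]
valves 916 [0.7273 0.1439 0.0526]
driver 395 [ 0.3634 -0.228   0.0211]
dish 594 [0.3536 0.2136 0.016 ]
valves 909 [0.7274 0.1438 0.0529]
```

```bash
python3 -c "
from station import bot
print(bot.sign_off())"
```

```text
the job is handed in; nothing more can be done
None
```

The job is handed in at about 49 s of the 208 s: the spacer is in the tray, the plate is turned over and seated about 3 mm from the lip, both transformers stand upright between its flanges, and the carrier has caught at the next station (about 140 mm of travel); tx0 was knocked against a flange, so I set it back after the carrier had caught, and I viewed 17 pictures, over the limit of 14.

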